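Hang the loose shelf flags on the hook rack

ROBOT

A 6-joint arm with a two-finger parallel gripper is mounted at the origin on the work surface. World frame = base frame: x ahead of the robot, y to its left, z up, the work surface at z = 0. Lengths are in m, angles in degrees, forces in N, time in s.
With the tool pointing down it reaches from about 0.375 to 0.9 m from the base axis. Payload 3.1 kg.
Tool frame: the origin (TCP) lies at the centre of the arm's flange, where the gripper is bolted on; the fingertips stand 182 mm ahead of it and the grasp point (between the pads) lies 164 mm ahead of it; x points along the fingers, z is the direction in which the jaws open and shut, and the axes are right-handed (so a half turn about x gives the same grasp; the last joint's range is limited). The gripper opens to 87 mm and grips with 3 to 60 N. Pads are 19 mm wide; open, the fingers measure 117 mm over their backs; the gripper's body (75 mm by 190 mm) begins 51 mm behind the grasp point.
Start: joints at [-81.102, 30.224, 82.088, -0, 67.689, -10.227], TCP at [0.205, -0.59, 0.405] pointing down, gripper open.
Joint ranges: [-176.69, 176.69], [-43.24, 126.21], [12.49, 139.97], [-82, 262], [0, 151.66], [-163.58, 163.58]. Speed limits (degrees/s): [159.86, 159.86, 180, 180, 180, 180].

INTERFACE

Orientations are given as a 3x3 rotation matrix whose columns are the frame's x, y, z axes.
In Python, from rig import bot gives the robot as it stands.
- The arm moves only by the shell command python3 -m crank 'ROWS' [OPENING]. ROWS is JSON, a list of rows, each an object with "offset": the shift along the tool's x, y, z in m, a list of three; "spin": the turn about the tool's x in rad. A call has 1 to 12 rows; each row shifts and turns the commanded pose from where the row before left it, along the tool's axes as they then stand; what a row does not reach is not made up. A row lasts 1/10 s, in which the tool goes at most 50 mm and 8.59 degrees, less where a joint would pass 70% of its speed; a pose out of reach is approached as far as the arm can. A call is refused whole if a number of a shift passes 0.05 or a number of a turn 0.15, either way. A call with a gripper value outside its range is refused whole. OPENING is the finger opening in m, from 0 to 0.087, set as the call begins (- or left out, the last holds). The fingers move at their own pace and stop on an object; the grip force is fixed at half the most. Time passes only in rows, so rows that do not move let the fingers close. It gives the time, the measured TCP pose, the force and the opening at its end, in the units of the state.
- bot.read_state(): the state, without advancing time (a new reading comes with each control period).
- bot.capture(name): name is "side" or "top"; returns a dict with "pixels" (420x560x3 uint8, blue, green, red), "depth" (420x560 float32, m along the optical axis (not along the pixel's ray), 0 where there is no reading), "K" (3x3 intrinsics, pixels), "world_to_cam" (4x4, takes a point from world to camera coordinates). Camera axes: x right, y up, looking along -z (the intrinsics and any distortion apply to the point x, -y, -z); pixel columns grow to the right and rows downward; lengths in m; the calibration is good to about 2 mm. A picture is of the moment at which its call begins.
- bot.hand_in(): hands the job in, once; it reports no verdict.
Trained networks look in a picture, given as the dict that the camera call returned (one of the last four; its "shot" number tells which), for a name from the list of things; names that differ only in an ending like _2 or _b are one class to them, and where a whole thing is asked for, a point or a joint stands for the part that bears it (a point fixed in the world has none). Each returns a list of dicts, best first, with "p" (0 to 1); they miss things now and then, are a little off and sometimes report something else, mostly with a low value. They report only what shows in the picture. A call takes as long as a camera call.
- bot.regions_of(label, picture): "region" (420x560 bool, what is visible of it) and "extent" ([centre column, centre row, width, height] in pixels, round what is visible of it).
The state is a dict: "time_s": time; "joint_positions": joint angles; "qvel": joint speeds; "tau": joint torques, N m; "position": TCP position; "tcp_rot": TCP orientation; "force": force on the tool from outside, world axes, zero at the start; "moment": the same for the moment, N m; "opening": opening from 0.0 (shut) to 1.0 (fully open).
Only numpy, scipy, OpenCV 4.12 (cv2) and the standard library are available. Lean on these libraries where they do the work, as an engineer would, in place of code of your own. Each camera call takes 0.05 s, during which the arm holds its last target.

TASK

Hang up every aluminium shelf flag that lies on the packing board: slide it out over the board's front edge to get hold of its plain end (do not lift it off while that end is still over the board), and hang it by the square eye in its head on the hook rack, one flag to a hook, any hook. The heads are lopsided, so ease each flag down until it hangs still; do not tip over the small carton in front.

Things in the scene. Friction and masses are not known exactly. Their poses are not given: they have to be found in the camera images.
- flag_short: blank aluminium shelf flag 180 mm long, 2.5 mm thick, about 80 g: a strip 30 mm wide ending in a 46 mm square head with a 24 mm square hole (the eye) in it; a flat wing 34 mm long, 46 mm wide stands out sideways from the head. Origin: underside, mid length, on the strip's centre line; x along the strip to the head, y to the wing's side, z up as it lies. None if absent
- flag_short_eye (a point): centre of the square eye in the head of flag_short, 67 mm from the body's origin along its x, mid thickness; same axes as the flag
- flag_short_end (a point): middle of the plain end of flag_short, 90 mm from the body's origin along its -x, mid thickness
- flag_mid: blank aluminium shelf flag 195 mm long, 2.5 mm thick, about 80 g: a strip 30 mm wide ending in a 46 mm square head with a 24 mm square hole (the eye) in it; a flat wing 34 mm long, 46 mm wide stands out sideways from the head. Origin: underside, mid length, on the strip's centre line; x along the strip to the head, y to the wing's side, z up as it lies. None if absent
- flag_mid_eye (a point): centre of the square eye in the head of flag_mid, 74.5 mm from the body's origin along its x, mid thickness; same axes as the flag
- flag_mid_end (a point): middle of the plain end of flag_mid, 97.5 mm from the body's origin along its -x, mid thickness
- flag_long: blank aluminium shelf flag 210 mm long, 2.5 mm thick, about 80 g: a strip 30 mm wide ending in a 46 mm square head with a 24 mm square hole (the eye) in it; a flat wing 34 mm long, 46 mm wide stands out sideways from the head. Origin: underside, mid length, on the strip's centre line; x along the strip to the head, y to the wing's side, z up as it lies. None if absent
- flag_long_eye (a point): centre of the square eye in the head of flag_long, 82 mm from the body's origin along its x, mid thickness; same axes as the flag
- flag_long_end (a point): middle of the plain end of flag_long, 105 mm from the body's origin along its -x, mid thickness
- board: fixed plywood packing board, 290 mm (x) by 340 mm (y) by 60 mm high; the flags lie on its top, plain ends towards the front. Origin: centre of its underside; -x faces front, to the robot
- board_edge (a point): middle of the board's front top edge (60 mm above the table); the free space is on the -x side of it (board's axes)
- rack: fixed rack: dark rail (16 mm round, 250 mm up, 360 mm long in y) on two end posts, with three hooks of 8 mm bar at y = +120, 0, -120 mm. Each runs from the rail 80 mm to -x, dropping 15 mm, to a sharp bend, then straight up: its tip is 44 mm above the bend's centre. Free space below. Origin: on the table under the middle hook's bend; -x is the open side
- hook0 (a point): centre of the bar at the bend of the left (+y) hook of the rack, 235 mm above the table; the upturned tip is straight above it; rack's axes
- hook1 (a point): centre of the bar at the bend of the middle hook of the rack, 235 mm above the table; the upturned tip is straight above it; rack's axes
- hook2 (a point): centre of the bar at the bend of the right (-y) hook of the rack, 235 mm above the table; the upturned tip is straight above it; rack's axes
- carton_a: bystander: small brown carton 60 x 50 x 55 mm high, standing on the table in front, between board and rack; origin at the centre of its underside, z up

How it is judged (in metres and radians):
On the way:
1. a flag has been slid out so that its plain end sticks out at least 30 mm past the board's front edge while the flag still lies on the board (((x of flag_short_end in the frame of board_edge below -0.03 m and z of flag_short_end in the frame of board_edge between -0.01 and 0.01 m and x of flag_short_eye in the frame of board_edge above 0.02 m and contact force between flag_short and board above 0.05 N) or (x of flag_mid_end in the frame of board_edge below -0.03 m and z of flag_mid_end in the frame of board_edge between -0.01 and 0.01 m and x of flag_mid_eye in the frame of board_edge above 0.02 m and contact force between flag_mid and board above 0.05 N) or (x of flag_long_end in the frame of board_edge below -0.03 m and z of flag_long_end in the frame of board_edge between -0.01 and 0.01 m and x of flag_long_eye in the frame of board_edge above 0.02 m and contact force between flag_long and board above 0.05 N))), for 0.2 s.
At the end, for the whole second after the job is handed in: Every flag present hangs from a hook by its eye (eye centre within 30 mm of the hook's bend), hanging down (its long axis within 0.6 rad of vertical) and still (under 0.05 m/s and 0.5 rad/s), no two on one hook (eyes over 60 mm apart) ((distance between flag_short_eye and hook0 below 0.03 m or distance between flag_short_eye and hook1 below 0.03 m or distance between flag_short_eye and hook2 below 0.03 m) and angle between each of flag_short, flag_mid, flag_long's own x axis and vertical below 0.6 rad and linear speed of each of flag_short, flag_mid, flag_long below 0.05 m/s and angular speed of each of flag_short, flag_mid, flag_long below 0.5 rad/s and (distance between flag_mid_eye and hook0 below 0.03 m or distance between flag_mid_eye and hook1 below 0.03 m or distance between flag_mid_eye and hook2 below 0.03 m) and (distance between flag_long_eye and hook0 below 0.03 m or distance between flag_long_eye and hook1 below 0.03 m or distance between flag_long_eye and hook2 below 0.03 m) and distance between flag_short_eye and flag_mid_eye above 0.06 m and distance between each of flag_short_eye, flag_mid_eye and flag_long_eye above 0.06 m); the robot touches nothing.
It fails at once if the small carton in front is tipped over (beyond 0.6 rad) (angle between carton_a's own z axis and vertical above 0.6 rad).
It fails at once if a flag is lifted off the board (its middle 10 to 25 mm above the top) while its plain end is still over the board ((z of flag_short in the frame of board_edge between 0.01 and 0.025 m and x of flag_short_end in the frame of board_edge between 0.005 and 0.15 m and y of flag_short in the frame of board_edge between -0.17 and 0.17 m) or (z of flag_mid in the frame of board_edge between 0.01 and 0.025 m and x of flag_mid_end in the frame of board_edge between 0.005 and 0.15 m and y of flag_mid in the frame of board_edge between -0.17 and 0.17 m) or (z of flag_long in the frame of board_edge between 0.01 and 0.025 m and x of flag_long_end in the frame of board_edge between 0.005 and 0.15 m and y of flag_long in the frame of board_edge between -0.17 and 0.17 m)).
Of flag_short, flag_mid, flag_long only 2 to 3 are there at a start; the rules pass over those that are not, and their reading is None.
At some moment in a run one of flag_short, flag_mid, flag_long may be knocked a few centimetres aside while the robot is not near it.
It also fails if it takes over 210 s, if anything falls off the work surface, if the arm or the gripper's body presses on something with over 40 N, if the wrist force passes 120 N, or if a joint passes its speed limit or range.

## Working session

There is one attempt and no reset: what is moved stays moved. The work goes in short steps, Python scripts to look and compute and a shell command to move; the robot and the scene stay as the last step left them, time stands still between calls to the robot, and variables do not carry over. Pictures are saved under pics/ and viewed, and the job is handed in when it is done.

```bash
ls -la; mkdir -p pics
python3 - <<'E'
from rig import bot
import cv2
s=bot.read_state(); print(s)
for n in("top","side"):
    c=bot.capture(n); cv2.imwrite(f"pics/{n}0.png",c["pixels"]); print(n,c["K"],c["world_to_cam"],c.keys())
E
```

```text
total 12
drwxr-xr-x  3 agent agent 4096 Dec  7 06:55 .
drwxr-xr-x 23 root  root  4096 Dec  7 06:55 ..
drwxr-xr-x  2 agent agent 4096 Dec  7 06:55 pics
{'time_s': 0.0, 'joint_positions': array([-8.11010427e+01,  3.02768869e+01,  8.21573002e+01, -1.90878658e-03,
        6.76868483e+01, -1.02275264e+01]), 'qvel': array([-0.01914962, -0.07381547, -0.04904449, -0.01039349, -0.05488337,
       -0.00211943]), 'tau': array([-1.12132904e-03, -4.40049613e+01, -1.76590472e+01,  6.32758182e-02,
        5.81743440e-02, -1.55275179e-04]), 'position': array([ 0.204751  , -0.5901398 ,  0.40378843]), 'tcp_rot': array([[-3.57231171e-04,  9.44793469e-01,  3.27666254e-01],
       [ 2.08226748e-03,  3.27666267e-01, -9.44791237e-01],
       [-9.99997768e-01,  3.44779904e-04, -2.08436532e-03]]), 'force': array([0.6325898 , 0.52029795, 0.18080439]), 'moment': array([ 0.00483545, -0.01804743, -0.00112171]), 'opening': 0.9959906212487427}
top [[517.38578676   0.         274.85911925]
 [  0.         517.38578676 202.82515107]
 [  0.           0.           1.        ]] [[ 0.02824681 -0.99945222  0.0172449  -0.03406511]
 [ 0.98580193  0.03070937  0.16508023 -0.60334058]
 [-0.16551939  0.01233707  0.98612937 -1.18433577]
 [ 0.          0.          0.          1.        ]] dict_keys(['pixels', 'depth', 'K', 'world_to_cam', 'shot'])
side [[407.1374981    0.         281.39935336]
 [  0.         407.1374981  208.34997592]
 [  0.           0.           1.        ]] [[-0.815279   -0.57903634 -0.00608811  0.46893088]
 [ 0.42212824 -0.6014848   0.67825053 -0.34628709]
 [-0.39639361  0.55039345  0.73480552 -0.96329964]
 [ 0.          0.          0.          1.        ]] dict_keys(['pixels', 'depth', 'K', 'world_to_cam', 'shot'])
```

View pics/top0.png

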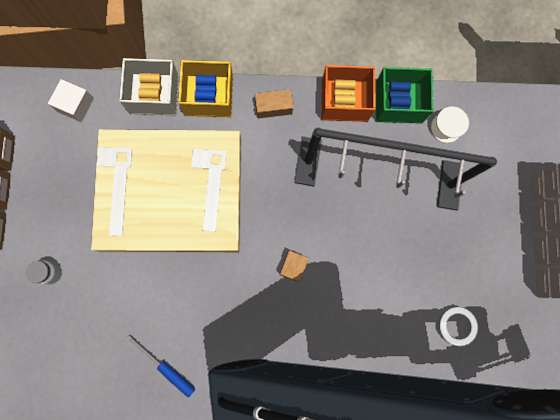

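View pics/side0.png

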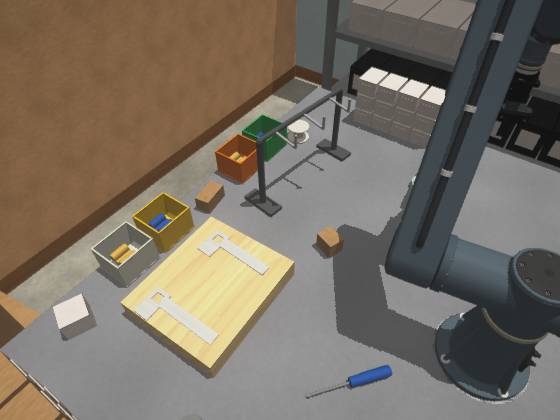

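```bash
cat > h.py <<'E'
import numpy as np, cv2
from scipy.optimize import minimize
from rig import bot
def proj(c,P):
    P=np.atleast_2d(P); W=c["world_to_cam"]; q=P@W[:3,:3].T+W[:3,3]; K=c["K"]
    return np.c_[K[0,0]*q[:,0]/-q[:,2]+K[0,2], K[1,1]*-q[:,1]/-q[:,2]+K[1,2]]
def ray(c,uv):
    uv=np.atleast_2d(uv); K=c["K"]; W=c["world_to_cam"]; R=W[:3,:3]
    d=np.c_[(uv[:,0]-K[0,2])/K[0,0],-(uv[:,1]-K[1,2])/K[1,1],-np.ones(len(uv))]
    return -R.T@W[:3,3], d@R
def onz(c,uv,z):
    o,d=ray(c,uv); return o+d*((z-o[2])/d[:,2])[:,None]
def cloud(c,m):
    r,k=np.nonzero(m&(c["depth"]>0)); o,d=ray(c,np.c_[k,r]); return o+d*c["depth"][r,k][:,None]
LEN=dict(flag_short=.18,flag_mid=.195,flag_long=.21)
def tmpl(L):
    e=L/2; out=np.array([[-e,-.015],[e-.046,-.015],[e-.046,-.023],[e,-.023],[e,.057],[e-.046,.057],[e-.046,.015],[-e,.015]])
    x0=e-.023; return out, np.array([[x0-.012,-.012],[x0+.012,-.012],[x0+.012,.012],[x0-.012,.012]])
def render(c,L,p,z,S=4):
    x,y,a=p; R=np.array([[np.cos(a),-np.sin(a)],[np.sin(a),np.cos(a)]]); im=np.zeros((420*1,560*1),np.uint8)
    ps=[]
    for t in tmpl(L):
        w=t@R.T+[x,y]; ps.append(np.round(proj(c,np.c_[w,np.full(len(w),z)])*256).astype(np.int32))
    cv2.fillPoly(im,[ps[0]],255,cv2.LINE_AA,8); cv2.fillPoly(im,[ps[1]],0,cv2.LINE_AA,8); return im
def fitflag(c,mask,z=.0625):
    m=mask.astype(np.float32); m2=cv2.GaussianBlur(m,(0,0),1.0)
    P=onz(c,np.argwhere(mask)[:,::-1],z)[:,:2]; mu=P.mean(0); best={}
    for n,L in LEN.items():
        f=lambda p:float(((cv2.GaussianBlur(render(c,L,[mu[0]+p[0]/100,mu[1]+p[1]/100,p[2]/10],z)/255.,(0,0),1.0)-m2)**2).sum())
        rs=[minimize(f,[-2,-1,a],method="Nelder-Mead",options=dict(xatol=.003,fatol=.01,initial_simplex=[[-2,-1,a],[0,-1,a],[-2,1,a],[-2,-1,a+1]])) for a in (-1.5,0,1.5)]
        r=min(rs,key=lambda r:r.fun); best[n]=(r.fun,[mu[0]+r.x[0]/100,mu[1]+r.x[1]/100,r.x[2]/10])
    return best
def tool():
    s=bot.read_state(); R=s["tcp_rot"]; p=s["position"]; return s,p,R,np.degrees(np.arctan2(R[1,1],R[0,1]))
E
python3 - <<'E'
from h import *
c=bot.capture("top")
for n in list(LEN)+["board","rack","carton_a"]:
    for d in bot.regions_of(n,c)[:4]: print(n,round(d["p"],2),np.round(d["extent"],1),d["region"].sum(), np.round(np.percentile(cloud(c,d["region"]),[2,50,98],axis=0),3).tolist())
E
```

```text
flag_short 0.69 [394.3 166.7 200.4  80.9] 3827 [[0.613, -0.467, 0.006], [0.688, -0.296, 0.19], [0.762, -0.074, 0.261]]
flag_mid 0.85 [206.9 189.1  39.7  79.5] 1284 [[0.537, 0.109, 0.058], [0.657, 0.137, 0.063], [0.724, 0.181, 0.068]]
flag_long 0.94 [115.5 188.6  36.1  88.4] 1373 [[0.522, 0.334, 0.058], [0.648, 0.358, 0.063], [0.722, 0.406, 0.068]]
board 0.93 [165.3 190.8 155.8 122.5] 14718 [[0.486, 0.075, 0.046], [0.616, 0.24, 0.06], [0.769, 0.404, 0.065]]
rack 0.57 [394.6 167.3 204.8  82.6] 3911 [[0.614, -0.465, 0.006], [0.688, -0.275, 0.209], [0.762, -0.074, 0.261]]
carton_a 0.92 [292.4 266.9  29.1  30.1] 591 [[0.425, -0.093, -0.0], [0.456, -0.063, 0.055], [0.486, -0.036, 0.059]]
```

Run:
```python
from h import *
c=bot.capture("top"); s=bot.capture("side")
for n in ("flag_mid","flag_long"):
  for cc in (c,s):
    d=bot.regions_of(n,cc)
    for k in d[:2]:
        b=fitflag(cc,k["region"]); print(n,round(k["p"],2),{a:(round(v[0],1),np.round(v[1],4).tolist()) for a,v in b.items()})
# board edges by region
b=bot.regions_of("board",c)[0]["region"].astype(np.uint8)
r=cv2.minAreaRect(cv2.findContours(b,0,1)[0][0]); bp=cv2.boxPoints(r); print("board",np.round(onz(c,bp,.06),4).tolist())
# rack: rail pts & hook
rg=bot.regions_of("rack",c)[0]["region"]; P=cloud(c,rg)
m=P[:,2]>.243; Q=P[m]
(vx,vy,x0,y0)=cv2.fitLine(Q[:,:2].astype(np.float32),cv2.DIST_HUBER,0,.001,.001).ravel(); t=(Q[:,:2]-[x0,y0])@[vx,vy]
print("rail",m.sum(),[vx,vy],np.percentile(t,[0.5,99.5]),[x0,y0], Q[:,2].max(),np.array([x0,y0])+np.outer(np.percentile(t,[.5,99.5]),[vx,vy]))
im=cv2.resize(c["pixels"][110:230,280:520],None,fx=3.3,fy=3.3,interpolation=2); cv2.imwrite("pics/rk.png",im)
im=cv2.resize(s["pixels"][70:220,230:370],None,fx=4,fy=4,interpolation=2); cv2.imwrite("pics/rs.png",im)
```

```text
flag_mid 0.97 {'flag_short': (np.float64(87.3), [0.6364, 0.1321, -0.0463]), 'flag_mid': (np.float64(43.8), [0.6291, 0.1324, -0.045]), 'flag_long': (np.float64(110.5), [0.6219, 0.1327, -0.0494])}
flag_mid 0.67 {'flag_short': (np.float64(12678.4), [0.5797, 0.2467, 0.241]), 'flag_mid': (np.float64(12585.9), [0.5819, 0.2472, 0.1868]), 'flag_long': (np.float64(12491.8), [0.5971, 0.2368, 0.2511])}
flag_mid 0.92 {'flag_short': (np.float64(52.6), [0.6325, 0.1297, -0.054]), 'flag_mid': (np.float64(30.1), [0.626, 0.1298, -0.0378]), 'flag_long': (np.float64(78.6), [0.6208, 0.1307, -0.0475])}
flag_long 0.85 {'flag_short': (np.float64(158.5), [0.6351, 0.3538, 0.0041]), 'flag_mid': (np.float64(80.1), [0.6276, 0.3541, 0.001]), 'flag_long': (np.float64(45.9), [0.6205, 0.3541, 0.0044])}
flag_long 0.74 {'flag_short': (np.float64(166.2), [0.6311, 0.3509, 0.0048]), 'flag_mid': (np.float64(84.4), [0.6244, 0.3508, 0.0118]), 'flag_long': (np.float64(30.1), [0.6183, 0.3508, 0.0006])}
board [[0.714, 0.3677, 0.06], [0.7148, 0.3439, 0.06], [0.6926, 0.3422, 0.06], [0.6919, 0.366, 0.06]]
rail 1580 [np.float32(0.14689994), np.float32(0.98915136)] [-0.14303898  0.22815211] [np.float32(0.6849343), np.float32(-0.31407514)] 0.28092156229122345 [[ 0.6639219  -0.45556235]
 [ 0.71844985 -0.08839817]]
```

View pics/rk.png

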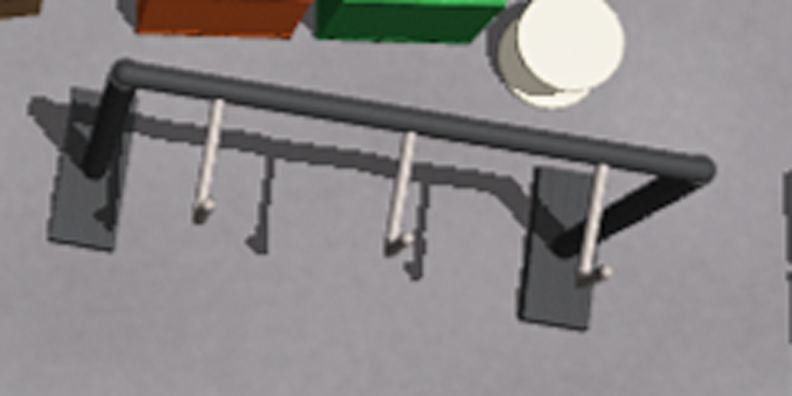

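View pics/rs.png

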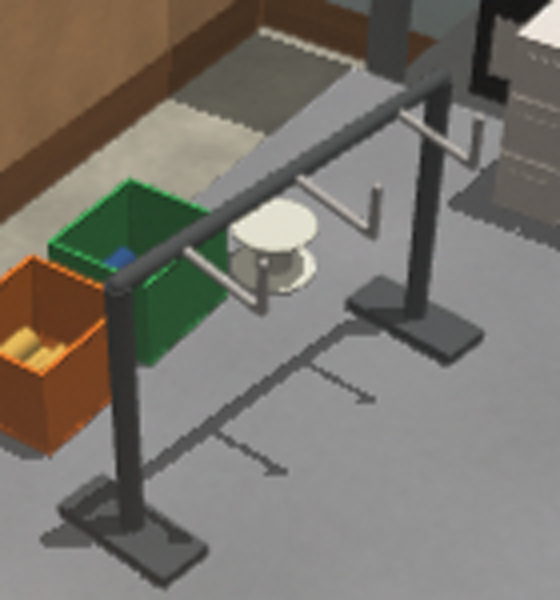

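Run:
```python
from h import *
from scipy.optimize import least_squares
c=bot.capture("top"); s=bot.capture("side")
Y=[.12,0,-.12]
top=[[343,171.5],[403,182.7],[463.6,192.4]]
tt=[[-0,y,.277] for y in Y]
bendt=[[280+200/3.3,110+216/3.3],[280+391/3.3,110+249/3.3],[280+584/3.3,110+278/3.3]]
rail=[[280+125/3.3,110+72/3.3],[280+703/3.3,110+169/3.3]]; rl=[[.08,.18,.25],[.08,-.18,.25]]
st=[[295.75,135.75],[324.25,117],[349.75,100.5]]; sb=[[295.75,147],[323.5,128.5],[348.75,110.75]]
bb=[[0,y,.235] for y in Y]
srail=[[230+117/4,70+284/4],[230+438/4,70+83/4]]
def W(p,L):
    L=np.array(L,float); a=p[2]; R=np.array([[np.cos(a),-np.sin(a),0],[np.sin(a),np.cos(a),0],[0,0,1]]); return L@R.T+[p[0],p[1],0]
T=[(c,top,tt),(c,bendt,bb),(c,rail,rl)]; S=[(s,st,tt),(s,sb,bb),(s,srail,rl)]
for nm,G in(("top",T),("side",S),("both",T+S)):
    f=lambda p:np.concatenate([(proj(cc,W(p,L))-uv).ravel() for cc,uv,L in G])
    r=least_squares(f,[.6,-.27,-.15],loss="soft_l1"); print(nm,np.round(r.x,4),np.round(np.abs(f(r.x)).mean(),2),np.round(f(r.x),1).tolist())
    print(np.round(W(r.x,bb),4).tolist())
for L in T: print(np.round(onz(c,L[1],L[2][0][2]),4).tolist())
# board corners via color mask edge
b=bot.regions_of("board",c)[0]["region"].astype(np.uint8)
for n in ("flag_mid","flag_long"): b|=bot.regions_of(n,c)[0]["region"].astype(np.uint8)
cs=max(cv2.findContours(b,0,1)[0],key=cv2.contourArea); r=cv2.boxPoints(cv2.minAreaRect(cs)); print(r.tolist(),np.round(onz(c,r,.06),4).tolist())
```

```text
top [ 0.6163 -0.265  -0.1401] 0.48 [0.3, -0.2, 0.6, -1.1, 0.5, -0.6, -0.3, 0.5, -0.2, 0.3, -0.7, 1.4, 0.2, -0.0, -0.6, -0.0]
[[0.633, -0.1462, 0.235], [0.6163, -0.265, 0.235], [0.5995, -0.3838, 0.235]]
side [ 0.6123 -0.264  -0.1394] 0.44 [0.0, -0.1, 0.0, -0.5, 0.3, -1.2, -0.3, 1.0, -0.2, 0.3, -0.4, 0.6, 0.0, 0.3, 0.6, -1.2]
[[0.629, -0.1452, 0.235], [0.6123, -0.264, 0.235], [0.5956, -0.3828, 0.235]]
both [ 0.6151 -0.2652 -0.1395] 0.64 [0.4, 0.4, 0.7, -0.6, 0.6, -0.0, -0.2, 1.1, -0.2, 0.9, -0.6, 1.9, 0.3, 0.6, -0.5, 0.5, -0.6, -0.7, -0.6, -1.0, -0.4, -1.7, -0.9, 0.4, -0.9, -0.3, -1.0, 0.1, -0.5, -0.3, 0.0, -1.6]
[[0.6318, -0.1463, 0.235], [0.6151, -0.2652, 0.235], [0.5984, -0.384, 0.235]]
[[0.6327, -0.1455, 0.277], [0.614, -0.2637, 0.277], [0.5983, -0.3828, 0.277]]
[[0.6341, -0.1468, 0.235], [0.617, -0.2655, 0.235], [0.6025, -0.3853, 0.235]]
[[0.7205, -0.0974, 0.25], [0.6704, -0.4557, 0.25]]
[[90.92939758300781, 250.91006469726562], [92.01969909667969, 128.79483032226562], [240.1953582763672, 130.11782836914062], [239.1050567626953, 252.23306274414062]] [[0.4763, 0.4069, 0.06], [0.7696, 0.4297, 0.06], [0.7783, 0.073, 0.06], [0.4833, 0.0639, 0.06]]
```

```bash
python3 -m crank '[{"offset":[-0.05,0,0],"spin":0.125},{"offset":[-0.05,0,0],"spin":0.125},{"offset":[0,0,0],"spin":0.125},{"offset":[0,0,0],"spin":0}]' 0.06
cat >> h.py <<'E'
def goto(x,y,z,psi=None):
    "print the tool-axis shift from the measured pose to TCP x,y,z, and spin"
    s,p,R,ps=tool(); d=R.T@(np.array([x,y,z])-p)
    print("t",round(s["time_s"],2),"pos",np.round(p,4),"psi",round(ps,2),"F",np.round(s["force"],1),"open",round(s["opening"]*87,1),"-> offset",np.round(d,4),"spin", None if psi is None else round(np.radians(ps-psi),4))
E
python3 -c "
from h import *
goto(.6075,.132,.5,-2.4)"
```

```text
time_s: 1.5
position: [0.2048, -0.5905, 0.5068]
tcp_rot: [[0.001, 0.999, -0.041], [-0.004, -0.041, -0.999], [-1.0, 0.001, 0.004]]
force: [-0.1, -0.0, -0.1]
opening: 0.736
t 1.5 pos [ 0.2048 -0.5905  0.5068] psi -2.35 F [-0.1 -0.  -0.1] open 64.1 -> offset [ 0.0041  0.3728 -0.7384] spin 0.0009
```

```bash
python3 -m crank '[{"offset":[0,0.018,-0.036],"spin":0},{"offset":[0,0.018,-0.036],"spin":0},{"offset":[0,0.018,-0.036],"spin":0},{"offset":[0,0.018,-0.036],"spin":0},{"offset":[0,0.018,-0.036],"spin":0},{"offset":[0,0.018,-0.036],"spin":0},{"offset":[0,0.018,-0.036],"spin":0},{"offset":[0,0.018,-0.036],"spin":0},{"offset":[0,0.018,-0.036],"spin":0},{"offset":[0,0.018,-0.036],"spin":0},{"offset":[0,0.018,-0.036],"spin":0},{"offset":[0,0.018,-0.036],"spin":0}]'
python3 -c "
from h import *
goto(.6075,.132,.5,-2.4)"
```

```text
time_s: 2.7
position: [0.4385, -0.1659, 0.5033]
tcp_rot: [[-0.003, 0.999, -0.038], [0.002, -0.038, -0.999], [-1.0, -0.003, -0.002]]
force: [1.0, -0.2, 0.2]
opening: 0.689
t 2.7 pos [ 0.4385 -0.1659  0.5033] psi -2.19 F [ 1.  -0.2  0.2] open 59.9 -> offset [ 0.0034  0.1575 -0.3042] spin 0.0036
```

```bash
python3 -m crank '[{"offset":[0,0.0196,-0.038],"spin":0},{"offset":[0,0.0196,-0.038],"spin":0},{"offset":[0,0.0196,-0.038],"spin":0},{"offset":[0,0.0196,-0.038],"spin":0},{"offset":[0,0.0196,-0.038],"spin":0},{"offset":[0,0.0196,-0.038],"spin":0},{"offset":[0,0.0196,-0.038],"spin":0},{"offset":[0,0.0196,-0.038],"spin":0},{"offset":[0.04,0,0],"spin":0},{"offset":[0.04,0,0],"spin":0},{"offset":[0.04,0,0],"spin":0},{"offset":[0,0,0],"spin":0}]'
python3 - <<'E'
from h import *
goto(.6075,.132,.26,-2.4)
c=bot.capture("side");cv2.imwrite("pics/s1.png",c["pixels"])
for n in LEN:
    for k in bot.regions_of(n,c)[:1]:
        b=fitflag(c,k["region"]); print(n,round(k["p"],2),{a:(round(v[0],1),np.round(v[1],4).tolist()) for a,v in b.items()})
E
```

```text
time_s: 3.9
position: [0.6047, 0.1295, 0.3771]
tcp_rot: [[-0.018, 0.999, -0.039], [-0.001, -0.039, -0.999], [-1.0, -0.018, 0.001]]
force: [-0.0, -0.6, -0.7]
opening: 0.691
t 3.9 pos [0.6047 0.1295 0.3771] psi -2.21 F [-0.  -0.6 -0.7] open 60.1 -> offset [ 0.1171  0.0047 -0.0027] spin 0.0033
flag_short 0.29 {'flag_short': (np.float64(82.7), [0.6331, 0.1289, -0.0323]), 'flag_mid': (np.float64(48.2), [0.6263, 0.1299, -0.0361]), 'flag_long': (np.float64(99.4), [0.6201, 0.1302, -0.0473])}
flag_mid 0.62 {'flag_short': (np.float64(75.9), [0.6323, 0.1297, -0.0525]), 'flag_mid': (np.float64(80.7), [0.6274, 0.1306, -0.0363]), 'flag_long': (np.float64(136.4), [0.6183, 0.1312, -0.0599])}
flag_long 0.68 {'flag_short': (np.float64(129.9), [0.631, 0.3508, 0.0048]), 'flag_mid': (np.float64(63.6), [0.6238, 0.3504, 0.0119]), 'flag_long': (np.float64(43.3), [0.6179, 0.3511, 0.0057])}
```

View pics/s1.png

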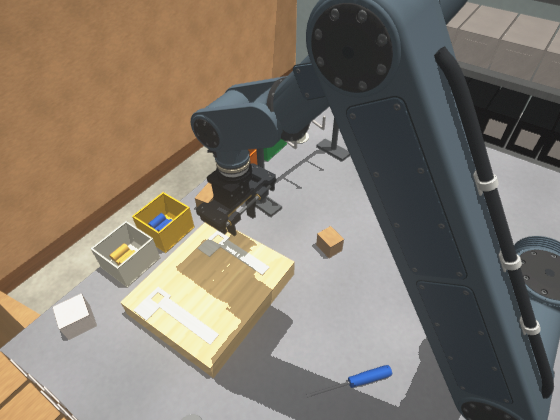

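The side view shows the gripper above flag_mid, around pixel (235,215). Flag_mid is still at about (240,252) and flag_long at (185,312). I'll lower the tool.

```bash
python3 -m crank '[{"offset":[0.035,0.001,0],"spin":0},{"offset":[0.035,0.001,0],"spin":0},{"offset":[0.03,0,0],"spin":0},{"offset":[0,0,0],"spin":0},{"offset":[0,0,0],"spin":0},{"offset":[0,0,0],"spin":0}]' 0.06
python3 - <<'E'
from h import *
goto(.6075,.1310,.243,-2.4)
c=bot.capture("side");cv2.imwrite("pics/s2.png",cv2.resize(c["pixels"][170:310,150:330],None,fx=4,fy=4))
c=bot.capture("top");cv2.imwrite("pics/t2.png",cv2.resize(c["pixels"][110:270,80:280],None,fx=3.5,fy=3.5))
E
```

```text
time_s: 4.7
position: [0.6109, 0.1295, 0.2877]
tcp_rot: [[0.006, 0.999, -0.041], [0.0, -0.041, -0.999], [-1.0, 0.006, -0.0]]
force: [-0.3, -0.7, -0.0]
opening: 0.688
t 4.7 pos [0.6109 0.1295 0.2877] psi -2.35 F [-0.3 -0.7 -0. ] open 59.9 -> offset [ 0.0447 -0.0037 -0.0014] spin 0.0009
```

View pics/s2.png

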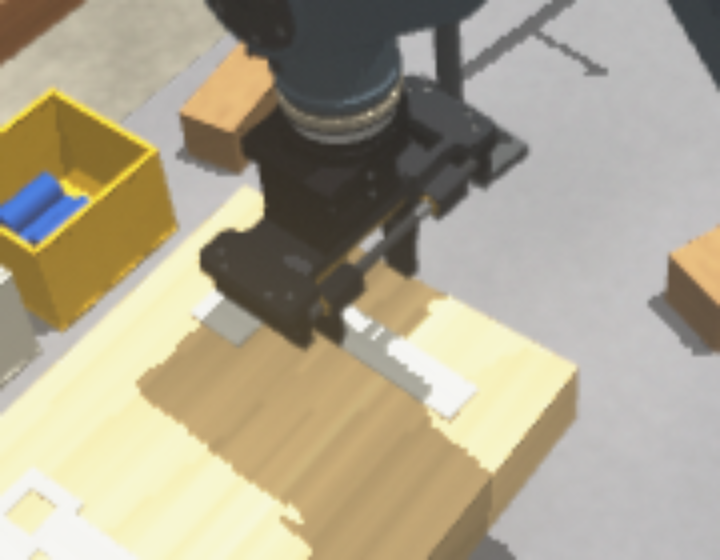

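View pics/t2.png

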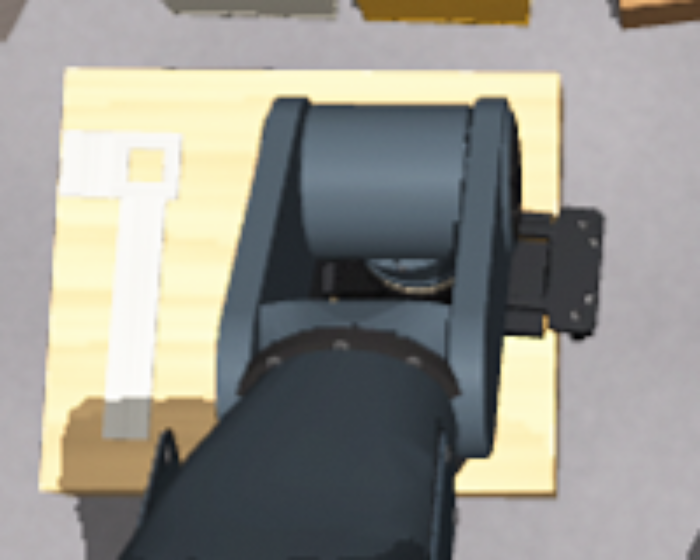

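Fingers straddle the strip of flag_mid (crop about (335,320)). I'll descend to just above the board.

```bash
python3 -m crank '[{"offset":[0.02,-0.002,-0.001],"spin":0},{"offset":[0.015,0,0],"spin":0},{"offset":[0.005,0,0],"spin":0},{"offset":[0,0,0],"spin":0},{"offset":[0,0,0],"spin":0},{"offset":[0,0,0],"spin":0}]' 0.05
python3 - <<'E'
from h import *
goto(.6075,.1310,.243,-2.4)
E
```

```text
time_s: 5.4
position: [0.608, 0.1306, 0.2454]
tcp_rot: [[0.001, 0.999, -0.041], [0.0, -0.041, -0.999], [-1.0, 0.001, -0.0]]
force: [0.3, -0.8, 0.3]
opening: 0.573
t 5.4 pos [0.608  0.1306 0.2454] psi -2.36 F [ 0.3 -0.8  0.3] open 49.9 -> offset [ 0.0024 -0.0006 -0.0004] spin 0.0007
```

```bash
python3 -m crank '[{"offset":[0.002,0,0],"spin":0},{"offset":[0.001,0,0],"spin":0},{"offset":[0,0,0],"spin":0},{"offset":[0,0,0],"spin":0}]'
python3 - <<'E'
from h import *
goto(.6075,.1310,.243,-2.4)
E
```

```text
time_s: 5.8
position: [0.6079, 0.1305, 0.2426]
tcp_rot: [[0.001, 0.999, -0.041], [0.0, -0.041, -0.999], [-1.0, 0.001, -0.0]]
force: [-0.4, 0.0, 4.9]
opening: 0.575
t 5.8 pos [0.6079 0.1305 0.2426] psi -2.36 F [-0.4  0.   4.9] open 50.0 -> offset [-0.0004 -0.0004 -0.0004] spin 0.0007
```

```bash
python3 -m crank '[{"offset":[0,0,0],"spin":0},{"offset":[0,0,0],"spin":0},{"offset":[0,0,0],"spin":0},{"offset":[0,0,0],"spin":0},{"offset":[0,0,0],"spin":0},{"offset":[0,0,0],"spin":0},{"offset":[0,0,0],"spin":0}]' 0.02
python3 - <<'E'
from h import *
goto(.6075,.1310,.243,-2.4)
E
```

```text
time_s: 6.5
position: [0.6082, 0.1305, 0.2426]
tcp_rot: [[0.002, 0.999, -0.041], [-0.0, -0.041, -0.999], [-1.0, 0.002, -0.0]]
force: [0.1, -0.1, 4.7]
opening: 0.329
t 6.5 pos [0.6082 0.1305 0.2426] psi -2.36 F [ 0.1 -0.1  4.7] open 28.6 -> offset [-0.0004 -0.0007 -0.0004] spin 0.0007
```

Gripped on the 30 mm strip. I'll drag it out.

```bash
python3 -m crank '[{"offset":[0,-0.005,0],"spin":0},{"offset":[0,-0.009,0],"spin":0},{"offset":[0,-0.009,0],"spin":0},{"offset":[0,-0.009,0],"spin":0},{"offset":[0,-0.009,0],"spin":0},{"offset":[0,-0.009,0],"spin":0},{"offset":[0,-0.009,0],"spin":0},{"offset":[0,-0.009,0],"spin":0},{"offset":[0,-0.009,0],"spin":0},{"offset":[0,-0.009,0],"spin":0},{"offset":[0,-0.009,0],"spin":0},{"offset":[0,0,0],"spin":0}]' 0.02
python3 - <<'E'
from h import *
goto(.513,.1344,.243,-2.4)
c=bot.capture("side");cv2.imwrite("pics/s3.png",cv2.resize(c["pixels"][170:310,150:330],None,fx=4,fy=4))
E
```

```text
time_s: 7.7
position: [0.5119, 0.1346, 0.2426]
tcp_rot: [[0.002, 0.999, -0.041], [0.0, -0.041, -0.999], [-1.0, 0.002, -0.0]]
force: [2.2, 0.7, 7.9]
opening: 0.331
t 7.7 pos [0.5119 0.1346 0.2426] psi -2.35 F [2.2 0.7 7.9] open 28.8 -> offset [-0.0004  0.0011  0.0002] spin 0.0009
```

View pics/s3.png

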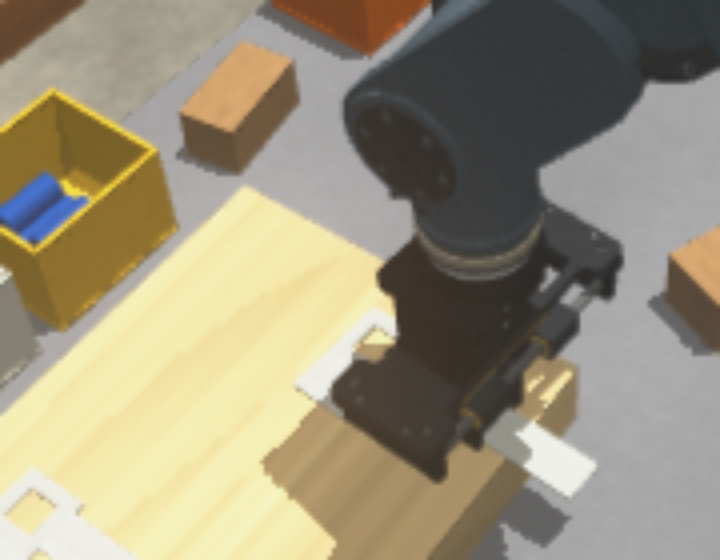

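The end now sticks out past the front edge (crop about (565,465)). I'll open and lift the tool, then measure.

```bash
python3 -m crank '[{"offset":[0,0,0],"spin":0},{"offset":[0,0,0],"spin":0},{"offset":[0,0,0],"spin":0},{"offset":[0,0,0],"spin":0},{"offset":[0,0,0],"spin":0},{"offset":[-0.01,0,0],"spin":0},{"offset":[-0.02,0,0],"spin":0},{"offset":[-0.04,0,0],"spin":0},{"offset":[-0.04,0,0],"spin":0},{"offset":[0,0,0],"spin":0},{"offset":[0,0,0],"spin":0}]' 0.055
python3 - <<'E'
from h import *
goto(.513,.1344,.243,-2.4)
c=bot.capture("side");cv2.imwrite("pics/s4.png",cv2.resize(c["pixels"][170:330,120:330],None,fx=3.5,fy=3.5))
for n in ("flag_mid","flag_long"):
    for k in bot.regions_of(n,c)[:2]:
        b=fitflag(c,k["region"]); print(n,round(k["p"],2),{a:(round(v[0],1),np.round(v[1],4).tolist()) for a,v in b.items()})
E
```

```text
time_s: 8.85
position: [0.5114, 0.1347, 0.3521]
tcp_rot: [[-0.001, 0.999, -0.041], [0.0, -0.041, -0.999], [-1.0, -0.001, -0.0]]
force: [-0.2, -0.4, -0.0]
opening: 0.634
t 8.85 pos [0.5114 0.1347 0.3521] psi -2.35 F [-0.2 -0.4 -0. ] open 55.2 -> offset [0.1091 0.0018 0.0002] spin 0.0009
flag_mid 0.82 {'flag_short': (np.float64(111.4), [0.5356, 0.1332, -0.0484]), 'flag_mid': (np.float64(87.9), [0.5308, 0.1342, -0.0376]), 'flag_long': (np.float64(141.6), [0.5244, 0.1348, -0.0334])}
flag_long 0.67 {'flag_short': (np.float64(149.9), [0.6311, 0.3509, 0.0047]), 'flag_mid': (np.float64(78.4), [0.6243, 0.3507, 0.0119]), 'flag_long': (np.float64(30.2), [0.6179, 0.3512, 0.0063])}
```

View pics/s4.png

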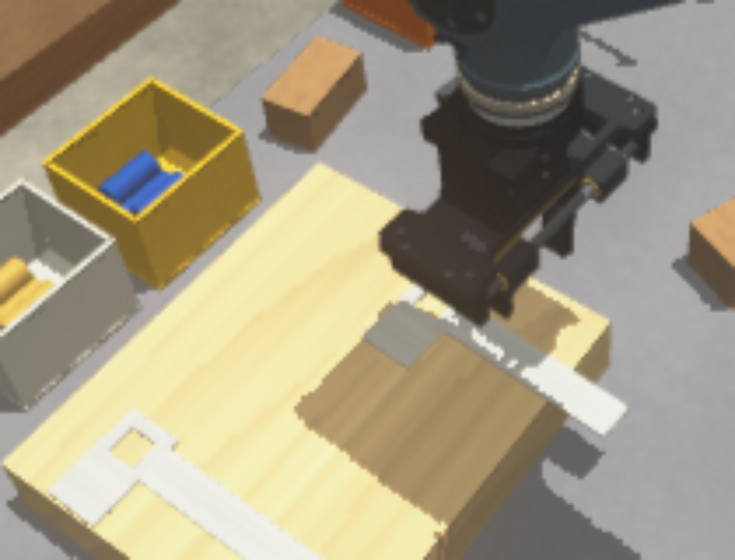

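```bash
python3 -m crank '[{"offset":[0,-0.033,0],"spin":0},{"offset":[0,-0.032,0],"spin":0},{"offset":[0.035,0,0],"spin":0},{"offset":[0.035,0,0],"spin":0},{"offset":[0,0,0],"spin":0},{"offset":[0,0,0],"spin":0}]' 0.055
python3 - <<'E'
from h import *
goto(.4465,.138,.2255,-2.4)
c=bot.capture("side");cv2.imwrite("pics/s5.png",cv2.resize(c["pixels"][170:330,120:330],None,fx=3.5,fy=3.5))
E
```

```text
time_s: 9.6
position: [0.4474, 0.1371, 0.2808]
tcp_rot: [[-0.004, 0.999, -0.041], [-0.0, -0.041, -0.999], [-1.0, -0.004, 0.0]]
force: [-1.1, 0.3, 0.7]
opening: 0.632
t 9.6 pos [0.4474 0.1371 0.2808] psi -2.37 F [-1.1  0.3  0.7] open 54.9 -> offset [ 0.0553 -0.0007 -0.0009] spin 0.0006
```

View pics/s5.png

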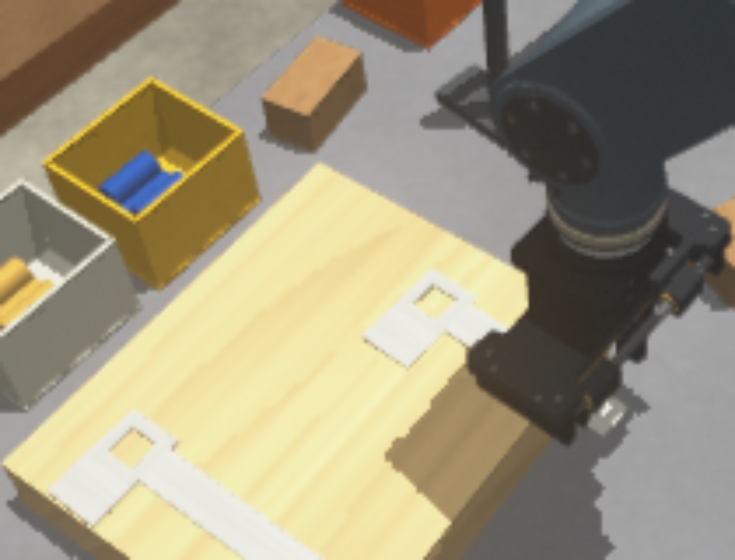

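The flag's end (crop about (607,413)) lies between the fingers. I'll descend and close.

```bash
python3 -m crank '[{"offset":[0.025,-0.001,-0.001],"spin":0},{"offset":[0.02,0,0],"spin":0},{"offset":[0.01,0,0],"spin":0},{"offset":[0,0,0],"spin":0},{"offset":[0,0,0],"spin":0}]' 0.055
python3 -m crank '[{"offset":[0,0,0],"spin":0},{"offset":[0,0,0],"spin":0},{"offset":[0,0,0],"spin":0},{"offset":[0,0,0],"spin":0},{"offset":[0,0,0],"spin":0},{"offset":[0,0,0],"spin":0},{"offset":[0,0,0],"spin":0},{"offset":[0,0,0],"spin":0}]' 0.015
python3 - <<'E'
from h import *
goto(.4465,.138,.2255,-2.4)
E
```

```text
time_s: 10.15
position: [0.4473, 0.1382, 0.2276]
tcp_rot: [[0.002, 0.999, -0.041], [0.0, -0.041, -0.999], [-1.0, 0.002, -0.0]]
force: [0.3, 0.1, 0.7]
opening: 0.629
time_s: 10.95
position: [0.4469, 0.1382, 0.2268]
tcp_rot: [[0.0, 0.999, -0.041], [0.0, -0.041, -0.999], [-1.0, 0.0, -0.0]]
force: [-0.2, -0.7, 1.5]
opening: 0.331
t 10.95 pos [0.4469 0.1382 0.2268] psi -2.36 F [-0.2 -0.7  1.5] open 28.8 -> offset [ 0.0013 -0.0004  0.0002] spin 0.0007
```

```bash
python3 -m crank '[{"offset":[-0.005,0,0],"spin":0},{"offset":[-0.01,0,0],"spin":0},{"offset":[-0.015,0,0],"spin":0},{"offset":[-0.02,0,0],"spin":0},{"offset":[-0.025,0,0],"spin":0},{"offset":[-0.025,0,0],"spin":0},{"offset":[-0.02,0,0],"spin":0},{"offset":[-0.01,0,0],"spin":0},{"offset":[0,0,0],"spin":0},{"offset":[0,0,0],"spin":0}]' 0.015
python3 - <<'E'
from h import *
goto(.4465,.138,.2255,-2.4)
c=bot.capture("side");cv2.imwrite("pics/s6.png",c["pixels"])
for k in bot.regions_of("flag_mid",c)[:1]: print(k["p"],np.round(np.percentile(cloud(c,k["region"]),[3,20,50,80,97],axis=0),3).tolist())
E
```

```text
time_s: 11.95
position: [0.4464, 0.1382, 0.3565]
tcp_rot: [[-0.001, 0.999, -0.041], [-0.0, -0.041, -0.999], [-1.0, -0.001, 0.0]]
force: [-0.3, 0.7, -0.7]
opening: 0.333
t 11.95 pos [0.4464 0.1382 0.3565] psi -2.36 F [-0.3  0.7 -0.7] open 29.0 -> offset [1.31e-01 3.00e-04 1.00e-04] spin 0.0007
0.97 [[0.531, 0.111, 0.182], [0.557, 0.125, 0.184], [0.591, 0.143, 0.186], [0.616, 0.168, 0.187], [0.628, 0.184, 0.189]]
```

View pics/s6.png

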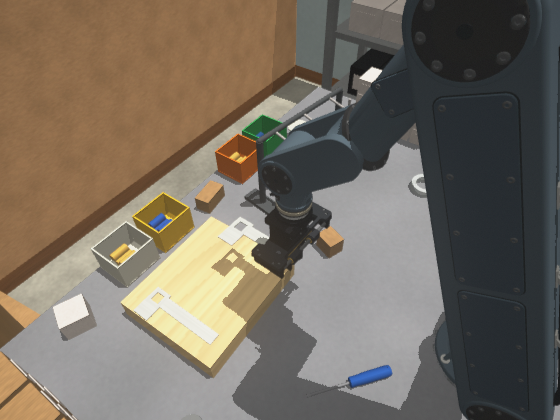

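```bash
python3 -m crank '[{"offset":[-0.02,0,0],"spin":0.02},{"offset":[-0.03,0,0],"spin":0.03},{"offset":[-0.03,0,0],"spin":0.03},{"offset":[-0.03,0,0],"spin":0.018},{"offset":[-0.03,0,0],"spin":0},{"offset":[0,0,0],"spin":0},{"offset":[0,0,0],"spin":0}]'
python3 - <<'E'
from h import *
goto(.4405,-.362,.4965,-8)
E
```

```text
time_s: 12.75
position: [0.4466, 0.1381, 0.4959]
tcp_rot: [[-0.001, 0.99, -0.139], [-0.0, -0.139, -0.99], [-1.0, -0.001, 0.0]]
force: [-0.5, 0.4, -1.3]
opening: 0.329
t 12.75 pos [0.4466 0.1381 0.4959] psi -7.98 F [-0.5  0.4 -1.3] open 28.6 -> offset [-0.0005  0.0634  0.4962] spin 0.0004
```

```bash
python3 -m crank '[{"offset":[0,0.001,0.01],"spin":0},{"offset":[0,0.003,0.02],"spin":0},{"offset":[0,0.004,0.03],"spin":0},{"offset":[0,0.004,0.03],"spin":0},{"offset":[0,0.004,0.03],"spin":0},{"offset":[0,0.004,0.03],"spin":0},{"offset":[0,0.004,0.03],"spin":0},{"offset":[0,0.004,0.03],"spin":0},{"offset":[0,0.004,0.03],"spin":0},{"offset":[0,0.004,0.03],"spin":0},{"offset":[0,0.004,0.03],"spin":0},{"offset":[0,0.004,0.03],"spin":0}]'
python3 -m crank '[{"offset":[0,0.004,0.03],"spin":0},{"offset":[0,0.004,0.03],"spin":0},{"offset":[0,0.004,0.03],"spin":0},{"offset":[0,0.004,0.03],"spin":0},{"offset":[0,0.002,0.025],"spin":0},{"offset":[0,0.001,0.014],"spin":0},{"offset":[0,0,0.007],"spin":0},{"offset":[0,0,0],"spin":0},{"offset":[0,0,0],"spin":0},{"offset":[0,0,0],"spin":0}]'
python3 - <<'E'
from h import *
goto(.4405,-.362,.4965,-8)
for n in("side","top"):
    c=bot.capture(n);cv2.imwrite(f"pics/{n}7.png",c["pixels"])
    for k in bot.regions_of("flag_mid",c)[:1]: print(k["p"],k["extent"],np.round(np.percentile(cloud(c,k["region"]),[3,20,50,80,97],axis=0),3).tolist())
E
```

```text
time_s: 13.95
position: [0.4437, -0.1964, 0.4947]
tcp_rot: [[-0.004, 0.99, -0.139], [0.002, -0.139, -0.99], [-1.0, -0.004, -0.002]]
force: [0.6, -0.4, -0.3]
opening: 0.328
time_s: 14.95
position: [0.4405, -0.3606, 0.4968]
tcp_rot: [[-0.0, 0.99, -0.138], [0.001, -0.138, -0.99], [-1.0, -0.0, -0.001]]
force: [0.4, 0.2, -0.6]
opening: 0.335
t 14.95 pos [ 0.4405 -0.3606  0.4968] psi -7.91 F [ 0.4  0.2 -0.6] open 29.1 -> offset [0.0003 0.0002 0.0014] spin 0.0016
0.66 [369.8, 93.4, 66.9, 27.8] [[0.436, -0.405, 0.323], [0.545, -0.386, 0.325], [0.585, -0.367, 0.327], [0.61, -0.349, 0.328], [0.623, -0.329, 0.331]]
0.7 [462.2, 208.2, 45.9, 71.5] [[0.5, -0.405, 0.322], [0.532, -0.384, 0.326], [0.584, -0.367, 0.328], [0.612, -0.35, 0.33], [0.627, -0.328, 0.332]]
```

View pics/side7.png

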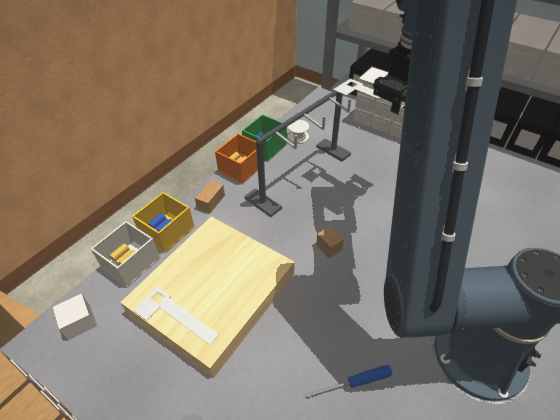

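View pics/top7.png

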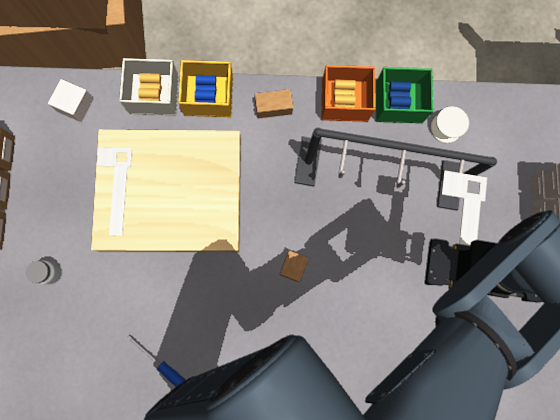

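Both views show the flag held level with its eye near hook2's tip: top view about (471,187), side view about (352,86). I'll fit the eye position.

Run:
```python
from h import *
for n in("side","top"):
    c=bot.capture(n)
    for k in bot.regions_of("flag_mid",c)[:1]:
        m=k["region"]; P=cloud(c,m); 
        A=np.c_[P[:,:2],np.ones(len(P))]; g=np.linalg.lstsq(A,P[:,2],rcond=None)[0]; print("plane slope deg",np.degrees(g[:2]))
        # eye = hole in region
        cs,h=cv2.findContours(m.astype(np.uint8),cv2.RETR_CCOMP,cv2.CHAIN_APPROX_NONE)
        for q,hh in zip(cs,h[0]):
            if hh[3]>=0 and cv2.contourArea(q)>30:
                M=cv2.moments(q); uv=[M["m10"]/M["m00"],M["m01"]/M["m00"]]; print(n,"eye px",np.round(uv,1),cv2.contourArea(q),"world",np.round(onz(c,uv,.326),4))
    cv2.imwrite(f"pics/{n}8.png",cv2.resize(c["pixels"][60:140,320:420] if n=="side" else c["pixels"][140:260,420:520],None,fx=5,fy=5,interpolation=2))
```

```text
plane slope deg [-5.78160544 32.99844919]
plane slope deg [-17.33039929  78.24564352]
top eye px [472.5 187.1] 153.5 world [[ 0.5991 -0.3811  0.326 ]]
```

View pics/side8.png

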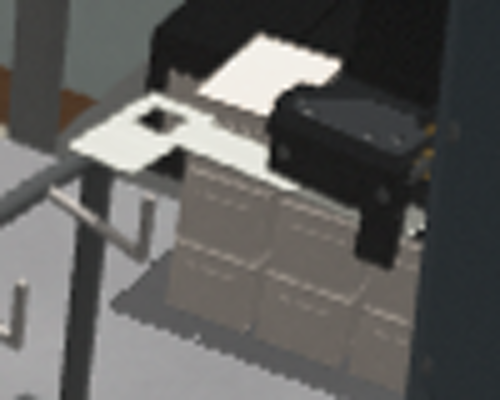

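View pics/top8.png

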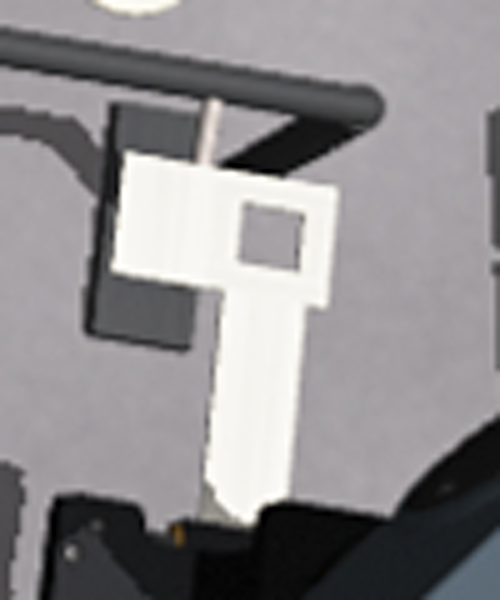

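Run:
```python
from h import *
c=bot.capture("side"); print(onz(c,[[351.4,83.6],[351.4,83.9]],.326), onz(c,[[349.75,100.5]],.277),onz(c,[[348.75,110.75]],.235))
goto(.4405,-.362,.4965,-8)
```

```text
[[ 0.59903915 -0.38542521  0.326     ]
 [ 0.59824675 -0.38398008  0.326     ]] [[ 0.59303606 -0.37658379  0.277     ]] [[ 0.59626727 -0.38630382  0.235     ]]
t 15.4 pos [ 0.4404 -0.3616  0.4968] psi -7.97 F [-0.3 -0.8 -1. ] open 29.0 -> offset [0.0003 0.0001 0.0003] spin 0.0006
```

```bash
python3 -m crank '[{"offset":[0.015,-0.0015,0],"spin":0},{"offset":[0.02,0,0],"spin":0},{"offset":[0.015,0,0],"spin":0},{"offset":[0.01,0,0],"spin":0},{"offset":[0,0,0],"spin":0},{"offset":[0,0,0],"spin":0},{"offset":[0,0,0],"spin":0}]'
python3 - <<'E'
from h import *
goto(.4405,-.362,.4965,-8)
for n in("side","top"):
    c=bot.capture(n)
    cv2.imwrite(f"pics/{n}9.png",cv2.resize(c["pixels"][60:140,320:420] if n=="side" else c["pixels"][140:260,420:520],None,fx=5,fy=5,interpolation=2))
E
```

```text
time_s: 16.1
position: [0.4391, -0.3619, 0.4377]
tcp_rot: [[0.001, 0.99, -0.139], [-0.002, -0.139, -0.99], [-1.0, 0.002, 0.001]]
force: [0.6, -0.4, -0.3]
opening: 0.327
t 16.1 pos [ 0.4391 -0.3619  0.4377] psi -7.98 F [ 0.6 -0.4 -0.3] open 28.4 -> offset [-0.0588  0.0015  0.    ] spin 0.0004
```

View pics/side9.png

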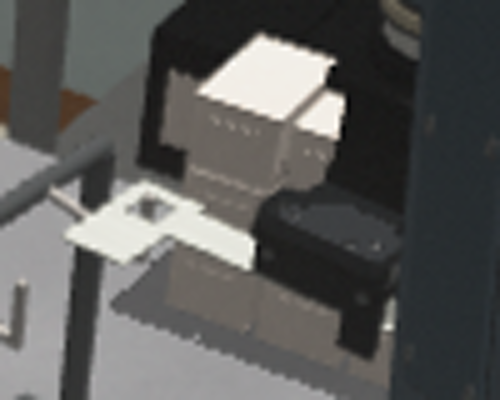

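View pics/top9.png

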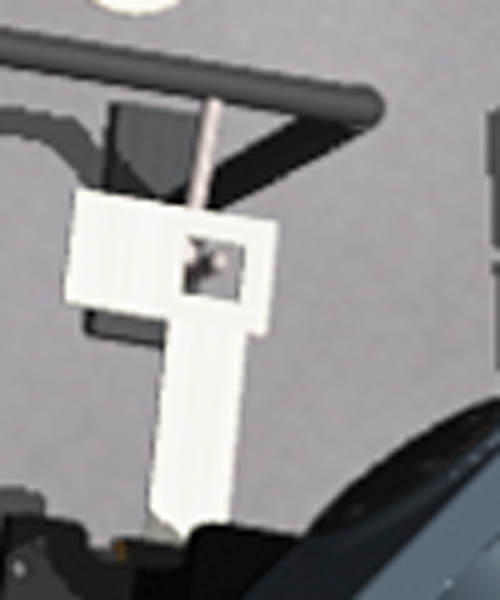

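The tip shows inside the eye in both views (top crop (215,262), side crop (152,208)). I'll lower to the bend.

```bash
python3 -m crank '[{"offset":[0.008,0,0],"spin":0},{"offset":[0.008,0,0],"spin":0},{"offset":[0.006,0,0],"spin":0},{"offset":[0,0,0],"spin":0},{"offset":[0,0,0],"spin":0},{"offset":[0,0,0],"spin":0}]'
python3 - <<'E'
from h import *
goto(.4391,-.3619,.4035,-8)
for n in("side","top"):
    c=bot.capture(n)
    cv2.imwrite(f"pics/{n}10.png",cv2.resize(c["pixels"][60:140,320:420] if n=="side" else c["pixels"][140:260,420:520],None,fx=5,fy=5,interpolation=2))
E
```

```text
time_s: 16.8
position: [0.439, -0.3617, 0.4149]
tcp_rot: [[0.0, 0.99, -0.139], [-0.0, -0.139, -0.99], [-1.0, 0.0, 0.0]]
force: [-0.1, -0.3, -0.6]
opening: 0.329
t 16.8 pos [ 0.439  -0.3617  0.4149] psi -7.97 F [-0.1 -0.3 -0.6] open 28.6 -> offset [0.0114 0.0001 0.0002] spin 0.0004
```

View pics/side10.png

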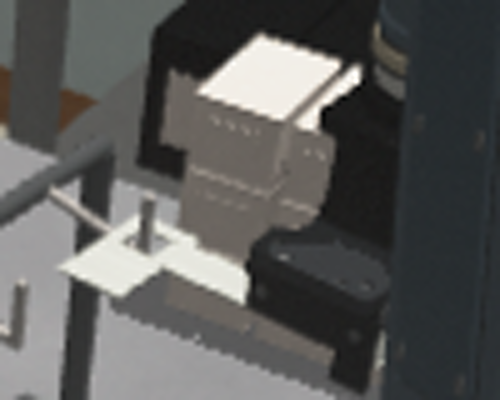

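View pics/top10.png

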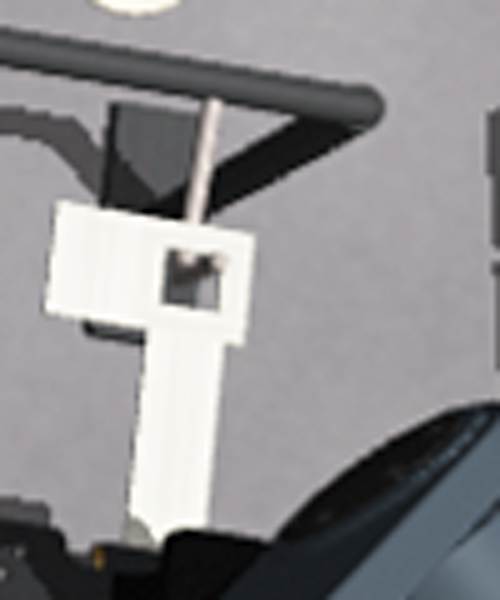

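```bash
python3 -m crank '[{"offset":[0.006,0,0],"spin":0},{"offset":[0.006,0,0],"spin":0},{"offset":[0.006,0.0002,0],"spin":0},{"offset":[0.006,0.0003,0],"spin":0},{"offset":[0.0075,0.001,0],"spin":0},{"offset":[0.0075,0.001,0],"spin":0},{"offset":[0.0073,0.0015,0],"spin":0},{"offset":[0.0073,0.0017,0],"spin":0},{"offset":[0,0,0],"spin":0},{"offset":[0,0,0],"spin":0}]'
python3 - <<'E'
from h import *
goto(.4391,-.3619,.4035,-8)
for n in("side","top"):
    c=bot.capture(n)
    cv2.imwrite(f"pics/{n}11.png",cv2.resize(c["pixels"][60:160,320:420] if n=="side" else c["pixels"][140:260,420:520],None,fx=5,fy=5,interpolation=2))
E
```

```text
time_s: 17.9
position: [0.4444, -0.3622, 0.3607]
tcp_rot: [[-0.001, 0.99, -0.139], [0.001, -0.139, -0.99], [-1.0, -0.001, -0.001]]
force: [-0.9, -1.0, 0.4]
opening: 0.33
t 17.9 pos [ 0.4444 -0.3622  0.3607] psi -7.96 F [-0.9 -1.   0.4] open 28.7 -> offset [-0.0427 -0.0053  0.0004] spin 0.0007
```

View pics/side11.png

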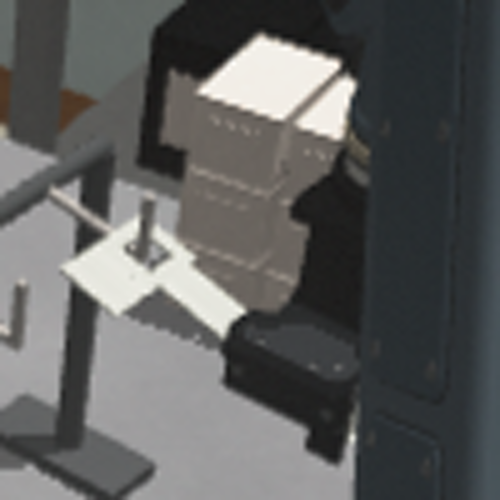

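View pics/top11.png

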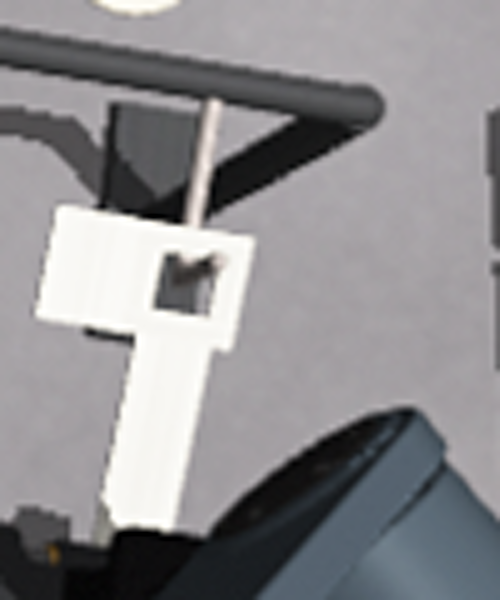

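It pivots cleanly about hook2's bend. I'll continue along the arc to about 45°.

```bash
python3 -m crank '[{"offset":[0.007,0.003,0],"spin":0},{"offset":[0.007,0.003,0],"spin":0},{"offset":[0.007,0.003,0],"spin":0},{"offset":[0.007,0.003,0],"spin":0},{"offset":[0.0066,0.0034,0],"spin":0},{"offset":[0.0066,0.0035,0],"spin":0},{"offset":[0.0063,0.004,0],"spin":0},{"offset":[0.0063,0.004,0],"spin":0},{"offset":[0.006,0.0045,0],"spin":0},{"offset":[0.006,0.0045,0],"spin":0},{"offset":[0,0,0],"spin":0},{"offset":[0,0,0],"spin":0}]'
python3 - <<'E'
from h import *
goto(.4391,-.3619,.4035,-8)
for n in("side","top"):
    c=bot.capture(n)
    cv2.imwrite(f"pics/{n}12.png",cv2.resize(c["pixels"][60:160,320:420] if n=="side" else c["pixels"][140:260,420:520],None,fx=5,fy=5,interpolation=2))
E
```

```text
time_s: 19.2
position: [0.4803, -0.3673, 0.2953]
tcp_rot: [[-0.0, 0.99, -0.138], [0.0, -0.138, -0.99], [-1.0, -0.0, 0.0]]
force: [-0.2, 0.3, -0.0]
opening: 0.335
t 19.2 pos [ 0.4803 -0.3673  0.2953] psi -7.96 F [-0.2  0.3 -0. ] open 29.2 -> offset [-0.1082 -0.0415  0.0003] spin 0.0007
```

View pics/side12.png

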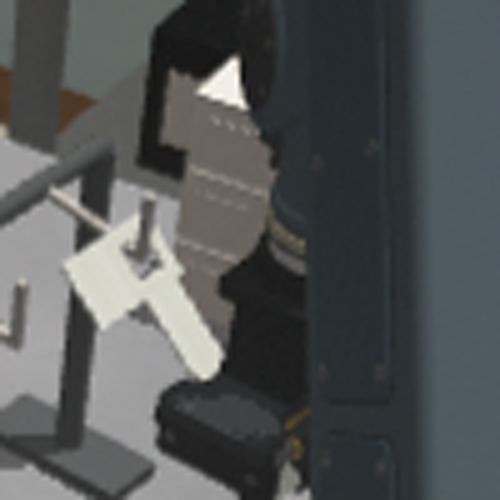

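View pics/top12.png

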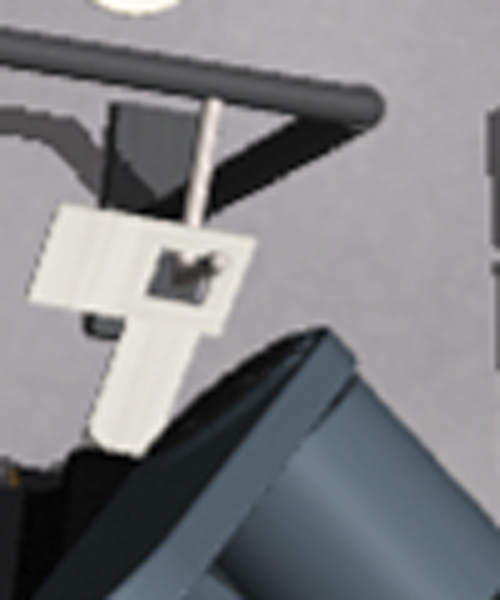

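```bash
python3 -m crank '[{"offset":[0.006,0.0045,0],"spin":0},{"offset":[0.0058,0.0045,0],"spin":0},{"offset":[0.0055,0.005,0],"spin":0},{"offset":[0.0055,0.005,0],"spin":0},{"offset":[0,0,0],"spin":0},{"offset":[0,0,0],"spin":0},{"offset":[0,0,0],"spin":0}]'
python3 - <<'E'
from h import *
goto(.4391,-.3619,.4035,-8)
for n in("side","top"):
    c=bot.capture(n)
    cv2.imwrite(f"pics/{n}13.png",cv2.resize(c["pixels"][60:160,320:420] if n=="side" else c["pixels"][140:260,420:520],None,fx=5,fy=5,interpolation=2))
E
```

```text
time_s: 20.0
position: [0.4989, -0.37, 0.2727]
tcp_rot: [[0.0, 0.99, -0.139], [-0.0, -0.139, -0.99], [-1.0, 0.0, 0.0]]
force: [1.4, -0.9, 3.2]
opening: 0.329
t 20.0 pos [ 0.4989 -0.37    0.2727] psi -7.97 F [ 1.4 -0.9  3.2] open 28.6 -> offset [-0.1308 -0.0603  0.0003] spin 0.0005
```

View pics/side13.png

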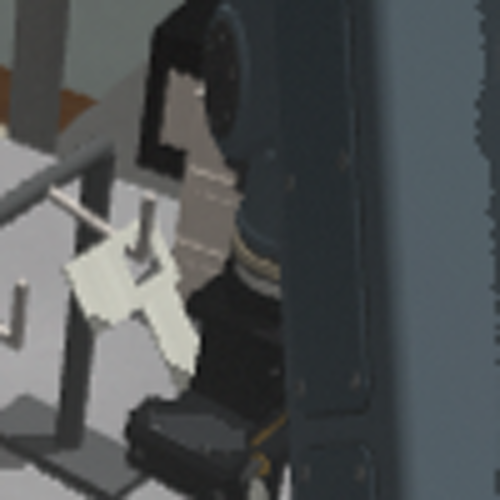

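```bash
python3 -m crank '[{"offset":[0,0,0],"spin":0},{"offset":[0,0,0],"spin":0},{"offset":[0,-0.01,0],"spin":0},{"offset":[0,-0.03,0],"spin":0},{"offset":[0,-0.04,0],"spin":0},{"offset":[0,-0.02,0],"spin":0},{"offset":[0,0,0],"spin":0},{"offset":[0,0,0],"spin":0}]' 0.07
python3 - <<'E'
from h import *
goto(.4391,-.3619,.4035,-8)
for n in("side","top"):
    c=bot.capture(n)
    cv2.imwrite(f"pics/{n}14.png",cv2.resize(c["pixels"][60:160,320:420] if n=="side" else c["pixels"][140:260,420:520],None,fx=5,fy=5,interpolation=2))
E
```

```text
time_s: 20.9
position: [0.3995, -0.3562, 0.2726]
tcp_rot: [[-0.0, 0.99, -0.14], [0.0, -0.14, -0.99], [-1.0, -0.0, -0.0]]
force: [-0.3, -1.5, -0.8]
opening: 0.799
t 20.9 pos [ 0.3995 -0.3562  0.2726] psi -8.04 F [-0.3 -1.5 -0.8] open 69.5 -> offset [-1.309e-01  4.000e-02  1.000e-04] spin -0.0006
```

View pics/side14.png

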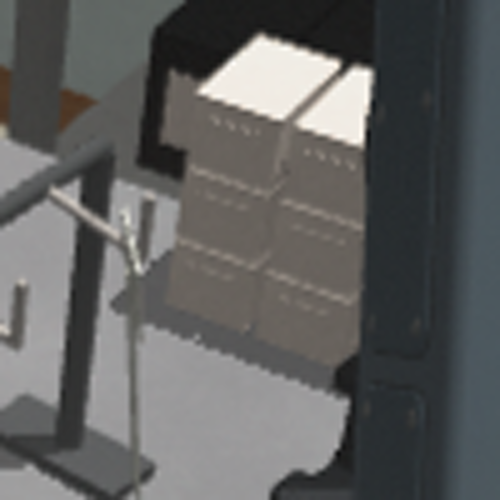

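View pics/top14.png

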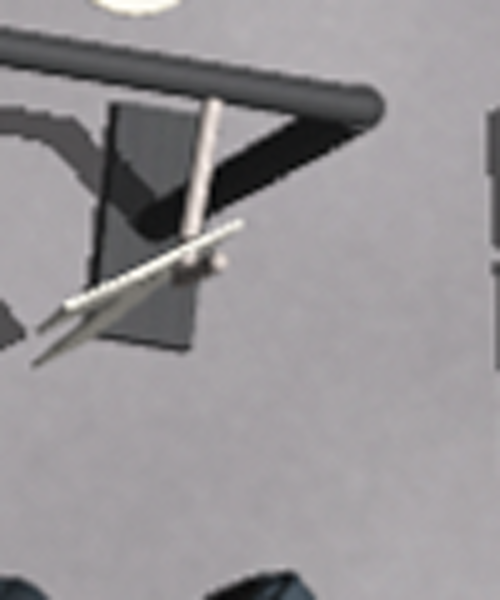

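flag_mid hangs on hook2 (the top view shows it yawed with the bar through the eye). I'll raise the tool, turn it and go to flag_long.

```bash
python3 -m crank '[{"offset":[-0.03,0,0],"spin":0},{"offset":[-0.05,0,0],"spin":-0.07},{"offset":[-0.05,0,0],"spin":-0.073},{"offset":[-0.05,0,0],"spin":0},{"offset":[-0.03,0,0],"spin":0},{"offset":[0,0,0],"spin":0},{"offset":[0,0,0],"spin":0}]' 0.05
python3 - <<'E'
from h import *
goto(.5985,.352,.47,0.2)
E
```

```text
time_s: 21.7
position: [0.4004, -0.3558, 0.483]
tcp_rot: [[0.001, 1.0, 0.005], [-0.001, 0.005, -1.0], [-1.0, 0.001, 0.001]]
force: [-0.0, 0.4, -0.8]
opening: 0.578
t 21.7 pos [ 0.4004 -0.3558  0.483 ] psi 0.28 F [-0.   0.4 -0.8] open 50.2 -> offset [ 0.0123  0.2016 -0.7068] spin 0.0015
```

```bash
python3 -m crank '[{"offset":[0,0.01,-0.035],"spin":0},{"offset":[0,0.01,-0.035],"spin":0},{"offset":[0,0.01,-0.035],"spin":0},{"offset":[0,0.01,-0.035],"spin":0},{"offset":[0,0.01,-0.035],"spin":0},{"offset":[0,0.01,-0.035],"spin":0},{"offset":[0,0.01,-0.035],"spin":0},{"offset":[0,0.01,-0.035],"spin":0},{"offset":[0,0.01,-0.035],"spin":0},{"offset":[0,0.01,-0.035],"spin":0},{"offset":[0,0.01,-0.035],"spin":0},{"offset":[0,0.01,-0.035],"spin":0}]'
python3 -m crank '[{"offset":[0,0.01,-0.035],"spin":0},{"offset":[0,0.01,-0.035],"spin":0},{"offset":[0,0.01,-0.035],"spin":0},{"offset":[0,0.01,-0.035],"spin":0},{"offset":[0,0.01,-0.035],"spin":0},{"offset":[0,0.01,-0.035],"spin":0},{"offset":[0,0.01,-0.035],"spin":0},{"offset":[0,0.01,-0.035],"spin":0},{"offset":[0.04,0.001,-0.007],"spin":0},{"offset":[0.04,0,0],"spin":0},{"offset":[0,0,0],"spin":0},{"offset":[0,0,0],"spin":0}]'
python3 - <<'E'
from h import *
goto(.5985,.352,.27,0.2)
for nm in("side","top"):
    c=bot.capture(nm);cv2.imwrite(f"pics/{nm}15.png",c["pixels"])
    for n in ("flag_mid","flag_long"):
      for k in bot.regions_of(n,c)[:1]:
        print(n,round(k["p"],2),k["extent"])
        if n=="flag_long":
            b=fitflag(c,k["region"]); print({a:(round(v[0],1),np.round(v[1],4).tolist()) for a,v in b.items()})
        else: print(np.round(np.percentile(cloud(c,k["region"]),[3,50,97],axis=0),3).tolist())
E
```

```text
time_s: 22.9
position: [0.5183, 0.0662, 0.4801]
tcp_rot: [[-0.005, 1.0, 0.004], [0.0, 0.004, -1.0], [-1.0, -0.005, -0.0]]
force: [0.9, -0.3, 1.2]
opening: 0.573
time_s: 24.1
position: [0.598, 0.3518, 0.4001]
tcp_rot: [[-0.005, 1.0, 0.004], [-0.002, 0.004, -1.0], [-1.0, -0.005, 0.002]]
force: [-0.6, 0.5, 0.9]
opening: 0.574
t 24.1 pos [0.598  0.3518 0.4001] psi 0.23 F [-0.6  0.5  0.9] open 50.0 -> offset [ 0.1301  0.0011 -0.0005] spin 0.0005
flag_long 0.98 [174.7, 317.4, 85.2, 45.4]
{'flag_short': (np.float64(243.6), [0.628, 0.35, -0.0132]), 'flag_mid': (np.float64(176.7), [0.6208, 0.3498, -0.006]), 'flag_long': (np.float64(163.4), [0.6186, 0.35, -0.0005])}
flag_mid 0.65 [444.1, 198.6, 30.2, 21.3]
[[0.576, -0.452, 0.009], [0.612, -0.381, 0.198], [0.659, -0.34, 0.249]]
flag_long 0.66 [115.9, 190.4, 35.9, 92.5]
{'flag_short': (np.float64(733.6), [0.6336, 0.3535, -0.0211]), 'flag_mid': (np.float64(663.3), [0.6275, 0.3538, 0.0015]), 'flag_long': (np.float64(635.9), [0.62, 0.3535, -0.0016])}
```

View pics/side15.png

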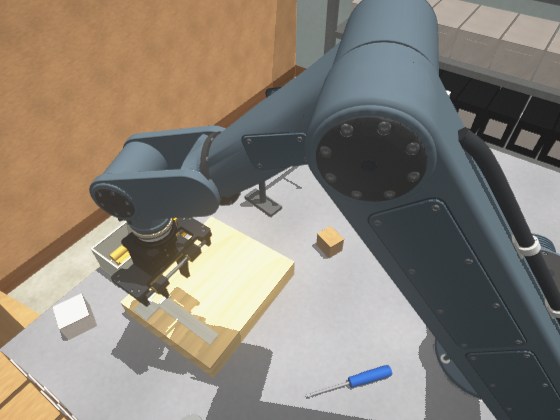

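View pics/top15.png

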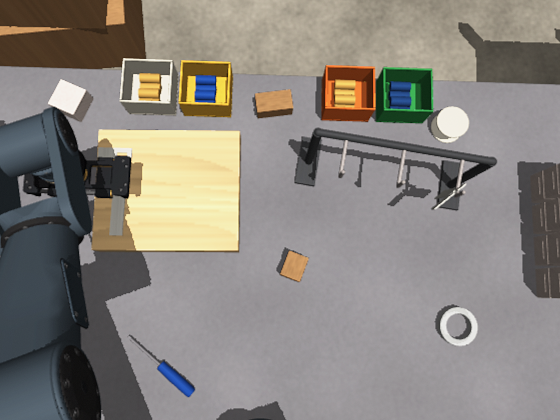

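Flag_long is unmoved, and the first flag still hangs on hook2 at top view (450,195). I'll descend on flag_long.

```bash
python3 -m crank '[{"offset":[0.04,0.0005,0],"spin":0},{"offset":[0.04,0,0],"spin":0},{"offset":[0.04,0,0],"spin":0},{"offset":[0.02,0,0],"spin":0},{"offset":[0.01,0,0],"spin":0},{"offset":[0.004,0,0],"spin":0},{"offset":[0,0,0],"spin":0},{"offset":[0,0,0],"spin":0},{"offset":[0,0,0],"spin":0}]' 0.05
python3 - <<'E'
from h import *
goto(.5985,.352,.2425,0.2)
E
```

```text
time_s: 25.3
position: [0.5992, 0.3519, 0.2504]
tcp_rot: [[0.003, 1.0, 0.004], [0.001, 0.004, -1.0], [-1.0, 0.003, -0.001]]
force: [-0.7, 0.0, 0.4]
opening: 0.576
t 25.3 pos [0.5992 0.3519 0.2504] psi 0.22 F [-0.7  0.   0.4] open 50.1 -> offset [ 0.0079 -0.0008 -0.0001] spin 0.0004
```

```bash
python3 -m crank '[{"offset":[0.004,0,0],"spin":0},{"offset":[0.003,0,0],"spin":0},{"offset":[0.001,0,0],"spin":0},{"offset":[0,0,0],"spin":0},{"offset":[0,0,0],"spin":0},{"offset":[0,0,0],"spin":0}]' 0.05
python3 - <<'E'
from h import *
goto(.5985,.352,.2425,0.2)
E
```

```text
time_s: 25.9
position: [0.5988, 0.3518, 0.2427]
tcp_rot: [[0.001, 1.0, 0.004], [0.0, 0.004, -1.0], [-1.0, 0.001, -0.0]]
force: [-3.5, -0.4, 8.4]
opening: 0.574
t 25.9 pos [0.5988 0.3518 0.2427] psi 0.23 F [-3.5 -0.4  8.4] open 50.0 -> offset [ 0.0002 -0.0003 -0.0002] spin 0.0005
```

Touching the board. I'll close.

```bash
python3 -m crank '[{"offset":[0,0,0],"spin":0},{"offset":[0,0,0],"spin":0},{"offset":[0,0,0],"spin":0},{"offset":[0,0,0],"spin":0},{"offset":[0,0,0],"spin":0},{"offset":[0,0,0],"spin":0},{"offset":[0,0,0],"spin":0}]' 0.02
python3 -c "
from h import *
goto(.5985,.352,.2425,0.2)"
```

```text
time_s: 26.6
position: [0.5995, 0.3517, 0.2427]
tcp_rot: [[0.003, 1.0, 0.004], [0.001, 0.004, -1.0], [-1.0, 0.003, -0.001]]
force: [-0.7, -2.0, 7.1]
opening: 0.329
t 26.6 pos [0.5995 0.3517 0.2427] psi 0.23 F [-0.7 -2.   7.1] open 28.7 -> offset [ 0.0002 -0.001  -0.0003] spin 0.0004
```

```bash
python3 -m crank '[{"offset":[0,-0.005,0],"spin":0},{"offset":[0,-0.009,0],"spin":0},{"offset":[0,-0.009,0],"spin":0},{"offset":[0,-0.009,0],"spin":0},{"offset":[0,-0.009,0],"spin":0},{"offset":[0,-0.009,0],"spin":0},{"offset":[0,-0.009,0],"spin":0},{"offset":[0,-0.009,0],"spin":0},{"offset":[0,-0.009,0],"spin":0},{"offset":[0,-0.008,0],"spin":0},{"offset":[0,0,0],"spin":0},{"offset":[0,0,0],"spin":0}]' 0.02
python3 -m crank '[{"offset":[0,0,0],"spin":0},{"offset":[0,0,0],"spin":0},{"offset":[0,0,0],"spin":0},{"offset":[0,0,0],"spin":0},{"offset":[0,0,0],"spin":0},{"offset":[-0.01,0,0],"spin":0},{"offset":[-0.02,0,0],"spin":0},{"offset":[-0.04,0,0],"spin":0},{"offset":[-0.04,0,0],"spin":0},{"offset":[0,0,0],"spin":0},{"offset":[0,0,0],"spin":0}]' 0.055
python3 - <<'E'
from h import *
goto(.4435,.352,.2268,0.2)
c=bot.capture("side");cv2.imwrite("pics/s16.png",cv2.resize(c["pixels"][200:400,80:330],None,fx=3,fy=3))
for n in ("flag_long",):
    for k in bot.regions_of(n,c)[:2]:
        b=fitflag(c,k["region"]); print(n,round(k["p"],2),{a:(round(v[0],1),np.round(v[1],4).tolist()) for a,v in b.items()})
E
```

```text
time_s: 27.8
position: [0.5148, 0.3521, 0.2426]
tcp_rot: [[0.006, 1.0, 0.004], [0.003, 0.004, -1.0], [-1.0, 0.006, -0.003]]
force: [1.7, 0.5, 9.0]
opening: 0.33
time_s: 28.9
position: [0.513, 0.3511, 0.3513]
tcp_rot: [[-0.0, 1.0, 0.004], [-0.0, 0.004, -1.0], [-1.0, -0.0, 0.0]]
force: [0.7, -0.5, -0.8]
opening: 0.633
t 28.9 pos [0.513  0.3511 0.3513] psi 0.22 F [ 0.7 -0.5 -0.8] open 55.1 -> offset [ 0.1245 -0.0695 -0.0012] spin 0.0004
flag_long 0.58 {'flag_short': (np.float64(528.0), [0.5235, 0.3527, 0.0035]), 'flag_mid': (np.float64(550.7), [0.5279, 0.3543, 0.0128]), 'flag_long': (np.float64(575.8), [0.5348, 0.3534, 0.0163])}
flag_long 0.33 {'flag_short': (np.float64(5936.1), [0.504, 0.3042, 1.0693]), 'flag_mid': (np.float64(5678.5), [0.5098, 0.3142, 1.4561]), 'flag_long': (np.float64(6773.7), [0.5659, 0.3058, -0.1029])}
```

View pics/s16.png

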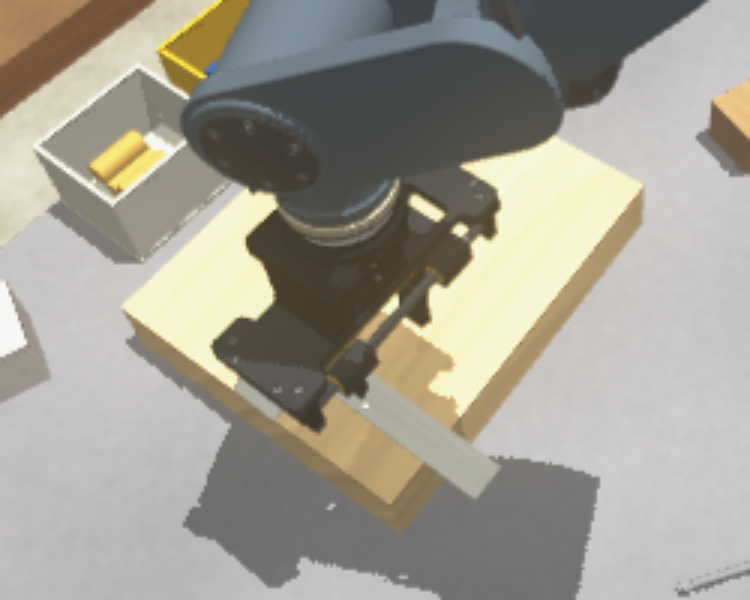

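Run:
```python
from h import *
c=bot.capture("side"); print(onz(c,[[80+500/3,200+467/3],[80+478/3,200+497/3]],.0612), onz(c,[[80+345/3,200+388/3],[80+443/3,200+468/3]],.0612))
```

```text
[[0.42936581 0.33765239 0.0612    ]
 [0.42850106 0.36427389 0.0612    ]] [[0.5665374  0.3581436  0.0612    ]
 [0.46331053 0.36255325 0.0612    ]]
```

The end is at x≈0.430, y≈0.351 (crop (489,482)), about 48 mm past the edge, which matches the drag. I'll go to it.

```bash
python3 -m crank '[{"offset":[0,-0.035,0],"spin":0},{"offset":[0,-0.0345,0],"spin":0},{"offset":[0.035,0,0],"spin":0},{"offset":[0.035,0,0],"spin":0},{"offset":[0,0,0],"spin":0},{"offset":[0,0,0],"spin":0}]' 0.055
python3 - <<'E'
from h import *
goto(.4435,.352,.2268,0.2)
c=bot.capture("side");cv2.imwrite("pics/s17.png",cv2.resize(c["pixels"][200:400,80:330],None,fx=3,fy=3))
E
```

```text
time_s: 29.65
position: [0.4439, 0.3509, 0.2793]
tcp_rot: [[-0.003, 1.0, 0.004], [-0.002, 0.004, -1.0], [-1.0, -0.003, 0.002]]
force: [0.7, 0.3, -0.6]
opening: 0.631
t 29.65 pos [0.4439 0.3509 0.2793] psi 0.21 F [ 0.7  0.3 -0.6] open 54.9 -> offset [ 0.0525 -0.0002 -0.0012] spin 0.0002
```

View pics/s17.png

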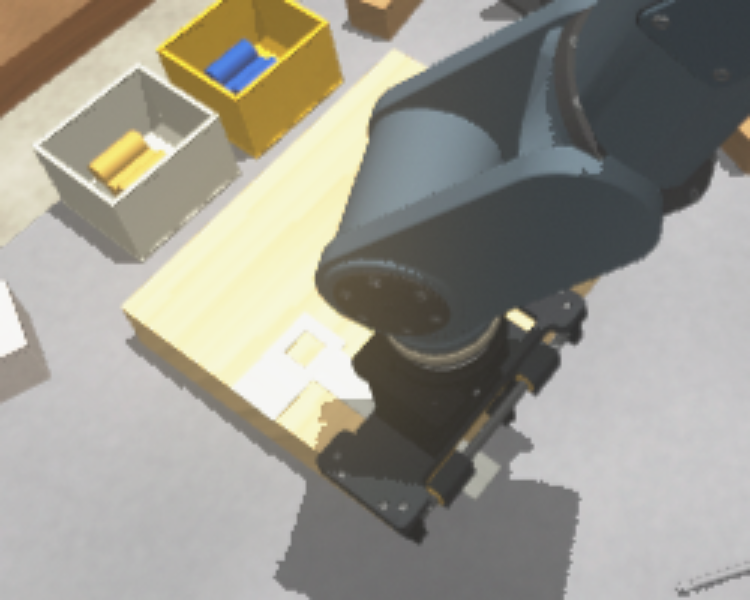

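The end lies between the fingers (crop (480,478)). I'll descend and close.

```bash
python3 -m crank '[{"offset":[0.025,0,0],"spin":0},{"offset":[0.02,0,0],"spin":0},{"offset":[0.008,0,0],"spin":0},{"offset":[0,0,0],"spin":0},{"offset":[0,0,0],"spin":0}]' 0.055
python3 -m crank '[{"offset":[0,0,0],"spin":0},{"offset":[0,0,0],"spin":0},{"offset":[0,0,0],"spin":0},{"offset":[0,0,0],"spin":0},{"offset":[0,0,0],"spin":0},{"offset":[0,0,0],"spin":0},{"offset":[0,0,0],"spin":0},{"offset":[0,0,0],"spin":0}]' 0.015
```

```text
time_s: 30.2
position: [0.4448, 0.3514, 0.2287]
tcp_rot: [[0.002, 1.0, 0.004], [0.001, 0.004, -1.0], [-1.0, 0.002, -0.001]]
force: [0.6, 0.6, -0.6]
opening: 0.633
time_s: 31.0
position: [0.4443, 0.3512, 0.2277]
tcp_rot: [[0.0, 1.0, 0.004], [0.0, 0.004, -1.0], [-1.0, 0.0, -0.0]]
force: [0.2, -0.3, 2.1]
opening: 0.328
```

```bash
python3 -m crank '[{"offset":[-0.005,0,0],"spin":0},{"offset":[-0.01,0,0],"spin":0},{"offset":[-0.015,0,0],"spin":0},{"offset":[-0.02,0,0],"spin":0},{"offset":[-0.025,0,0],"spin":0},{"offset":[-0.025,0,0],"spin":0},{"offset":[-0.025,0,0],"spin":0},{"offset":[-0.02,0,0],"spin":0},{"offset":[-0.01,0,0],"spin":0},{"offset":[0,0,0],"spin":0},{"offset":[0,0,0],"spin":0}]' 0.015
python3 - <<'E'
from h import *
goto(.4465,.138,.5,-8)
c=bot.capture("side");cv2.imwrite("pics/s18.png",c["pixels"])
for k in bot.regions_of("flag_long",c)[:1]: print(k["p"],np.round(np.percentile(cloud(c,k["region"]),[3,20,50,80,97],axis=0),3).tolist())
E
```

```text
time_s: 32.1
position: [0.4438, 0.3508, 0.382]
tcp_rot: [[-0.001, 1.0, 0.004], [-0.001, 0.004, -1.0], [-1.0, -0.001, 0.001]]
force: [0.0, 0.1, -1.7]
opening: 0.33
t 32.1 pos [0.4438 0.3508 0.382 ] psi 0.22 F [ 0.   0.1 -1.7] open 28.7 -> offset [-0.1179  0.0018  0.2129] spin 0.1434
0.89 [[0.469, 0.33, 0.205], [0.575, 0.345, 0.207], [0.603, 0.364, 0.208], [0.628, 0.391, 0.21], [0.638, 0.406, 0.215]]
```

View pics/s18.png

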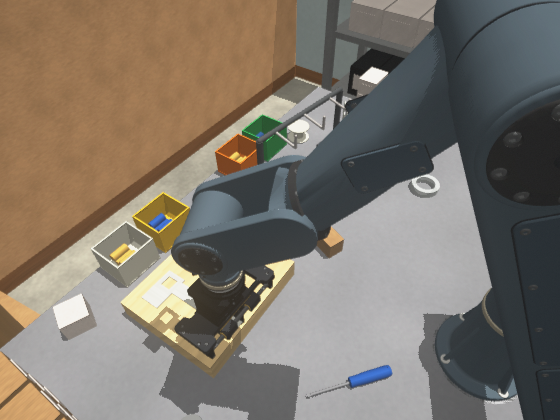

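```bash
python3 -m crank '[{"offset":[-0.02,0,0],"spin":0.02},{"offset":[-0.025,0,0],"spin":0.03},{"offset":[-0.03,0,0],"spin":0.04},{"offset":[-0.025,0,0],"spin":0.035},{"offset":[-0.015,0,0],"spin":0.018},{"offset":[0,0,0],"spin":0},{"offset":[0,0,0],"spin":0}]'
python3 - <<'E'
from h import *
goto(.4602,-.122,.4965,-8)
E
```

```text
time_s: 32.9
position: [0.444, 0.351, 0.4962]
tcp_rot: [[-0.002, 0.99, -0.138], [-0.001, -0.138, -0.99], [-1.0, -0.002, 0.001]]
force: [-0.2, -0.1, -1.1]
opening: 0.33
t 32.9 pos [0.444  0.351  0.4962] psi -7.96 F [-0.2 -0.1 -1.1] open 28.7 -> offset [1.000e-04 8.150e-02 4.662e-01] spin 0.0008
```

```bash
python3 -m crank '[{"offset":[0,0.002,0.01],"spin":0},{"offset":[0,0.004,0.02],"spin":0},{"offset":[0,0.0054,0.03],"spin":0},{"offset":[0,0.0054,0.03],"spin":0},{"offset":[0,0.0054,0.03],"spin":0},{"offset":[0,0.0054,0.03],"spin":0},{"offset":[0,0.0054,0.03],"spin":0},{"offset":[0,0.0054,0.03],"spin":0},{"offset":[0,0.0054,0.03],"spin":0},{"offset":[0,0.0054,0.03],"spin":0},{"offset":[0,0.0054,0.03],"spin":0},{"offset":[0,0.0054,0.03],"spin":0}]'
python3 -m crank '[{"offset":[0,0.0054,0.03],"spin":0},{"offset":[0,0.0054,0.03],"spin":0},{"offset":[0,0.0054,0.03],"spin":0},{"offset":[0,0.003,0.025],"spin":0},{"offset":[0,0.002,0.014],"spin":0},{"offset":[0,0,0.007],"spin":0},{"offset":[0,0,0],"spin":0},{"offset":[0,0,0],"spin":0},{"offset":[0,0,0],"spin":0}]'
python3 - <<'E'
from h import *
goto(.4602,-.122,.4965,-8)
for n in("side","top"):
    c=bot.capture(n)
    x0,y0=(245,90) if n=="side" else (300,130)
    cv2.imwrite(f"pics/{n}19.png",cv2.resize(c["pixels"][y0:y0+110,x0:x0+140],None,fx=5,fy=5,interpolation=2))
    for k in bot.regions_of("flag_long",c)[:1]:
        m=k["region"]; P=cloud(c,m); print(k["p"],np.round(np.percentile(P,[3,50,97],axis=0),3).tolist())
        cs,h=cv2.findContours(m.astype(np.uint8),cv2.RETR_CCOMP,cv2.CHAIN_APPROX_NONE)
        for q,hh in zip(cs,h[0]):
            if hh[3]>=0 and cv2.contourArea(q)>20:
                M=cv2.moments(q); uv=[M["m10"]/M["m00"],M["m01"]/M["m00"]]; print(n,"eye px",np.round(uv,1),cv2.contourArea(q),"world",np.round(onz(c,uv,.322),4))
E
```

```text
time_s: 34.1
position: [0.4571, 0.0143, 0.4962]
tcp_rot: [[-0.003, 0.99, -0.139], [0.0, -0.139, -0.99], [-1.0, -0.003, 0.0]]
force: [1.0, 0.4, -0.6]
opening: 0.329
time_s: 35.0
position: [0.4598, -0.1207, 0.4975]
tcp_rot: [[-0.0, 0.991, -0.137], [0.001, -0.137, -0.991], [-1.0, -0.0, -0.0]]
force: [-0.7, 0.4, -1.3]
opening: 0.327
t 35.0 pos [ 0.4598 -0.1207  0.4975] psi -7.9 F [-0.7  0.4 -1.3] open 28.4 -> offset [0.001  0.0006 0.0012] spin 0.0018
0.77 [[0.449, -0.164, 0.321], [0.617, -0.127, 0.324], [0.655, -0.09, 0.332]]
side eye px [295.4 121.4] 41.0 world [[ 0.6311 -0.1448  0.322 ]]
0.71 [[0.578, -0.163, 0.001], [0.628, -0.125, 0.325], [0.702, -0.087, 0.33]]
top eye px [344.4 166.2] 154.0 world [[ 0.6324 -0.1415  0.322 ]]
```

View pics/side19.png

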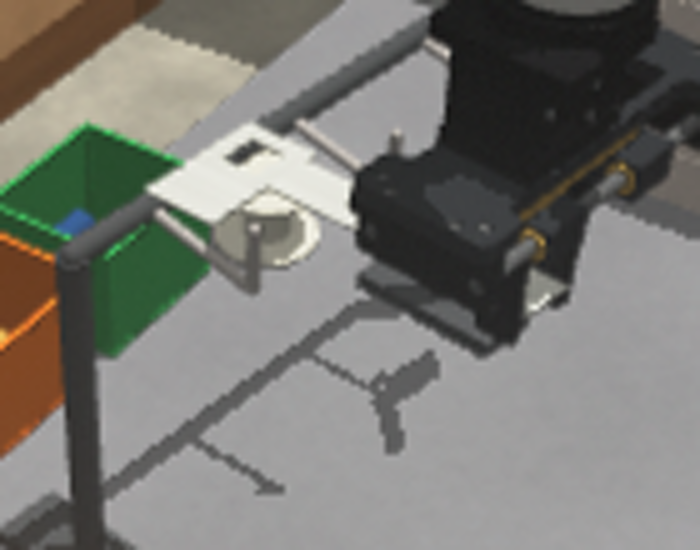

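View pics/top19.png

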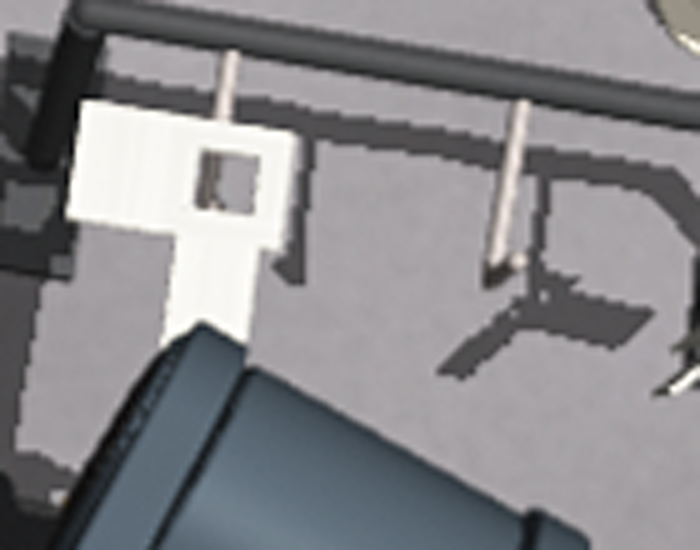

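The eye is about 4 mm short in y by the top view and about right by the side view. I'll correct by 2 mm and lower.

```bash
python3 -m crank '[{"offset":[0.015,-0.001,0.002],"spin":0},{"offset":[0.015,0,0],"spin":0},{"offset":[0.007,0,0],"spin":0},{"offset":[0,0,0],"spin":0},{"offset":[0,0,0],"spin":0},{"offset":[0,0,0],"spin":0}]'
python3 - <<'E'
from h import *
goto(.4602,-.122,.4965,-8)
for n in("side","top"):
    c=bot.capture(n)
    x0,y0=(245,90) if n=="side" else (300,130)
    cv2.imwrite(f"pics/{n}20.png",cv2.resize(c["pixels"][y0:y0+110,x0:x0+140],None,fx=5,fy=5,interpolation=2))
E
```

```text
time_s: 35.8
position: [0.459, -0.1236, 0.4613]
tcp_rot: [[0.001, 0.99, -0.139], [-0.001, -0.139, -0.99], [-1.0, 0.002, 0.001]]
force: [0.7, 0.4, -0.4]
opening: 0.332
t 35.8 pos [ 0.459  -0.1236  0.4613] psi -7.97 F [ 0.7  0.4 -0.4] open 28.9 -> offset [-0.0352  0.001  -0.0017] spin 0.0006
```

View pics/side20.png

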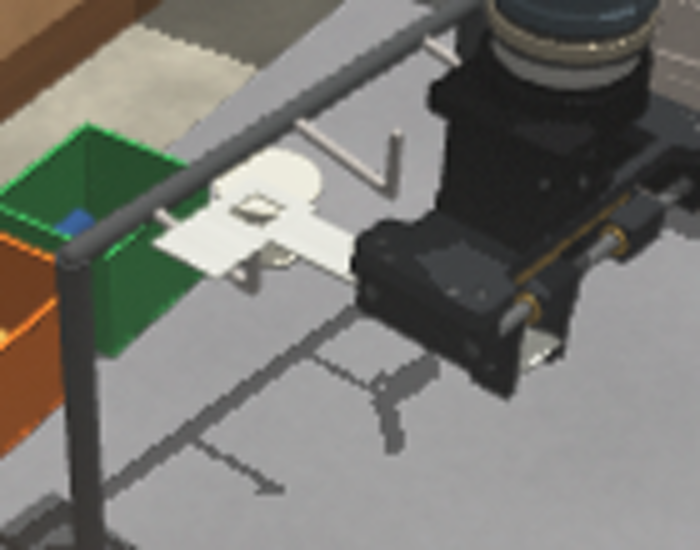

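View pics/top20.png

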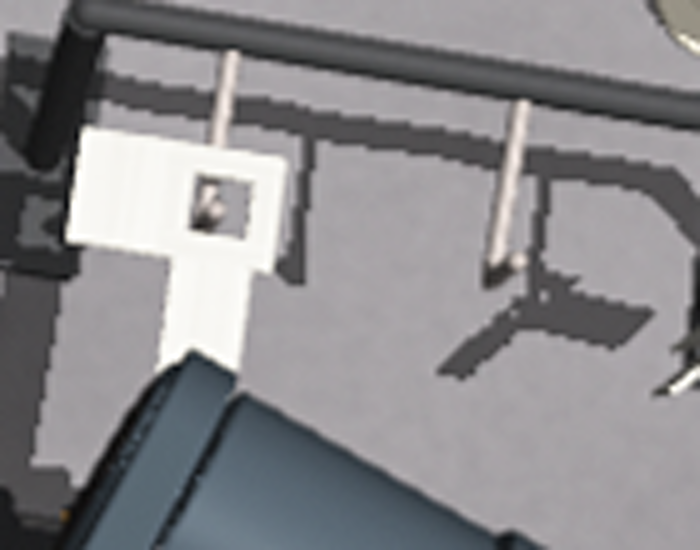

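```bash
python3 -m crank '[{"offset":[0.006,0.001,-0.002],"spin":0},{"offset":[0.007,0,0],"spin":0},{"offset":[0.007,0,0],"spin":0},{"offset":[0,0,0],"spin":0},{"offset":[0,0,0],"spin":0},{"offset":[0,0,0],"spin":0}]'
python3 - <<'E'
from h import *
goto(.4602,-.122,.4965,-8)
for n in("side","top"):
    c=bot.capture(n)
    x0,y0=(245,90) if n=="side" else (300,130)
    cv2.imwrite(f"pics/{n}21.png",cv2.resize(c["pixels"][y0:y0+110,x0:x0+140],None,fx=5,fy=5,interpolation=2))
E
```

```text
time_s: 36.5
position: [0.4601, -0.1218, 0.4406]
tcp_rot: [[0.0, 0.99, -0.139], [-0.0, -0.139, -0.99], [-1.0, 0.0, 0.0]]
force: [0.2, -0.1, -1.8]
opening: 0.326
t 36.5 pos [ 0.4601 -0.1218  0.4406] psi -7.98 F [ 0.2 -0.1 -1.8] open 28.4 -> offset [-0.0559  0.0002  0.0002] spin 0.0004
```

View pics/side21.png

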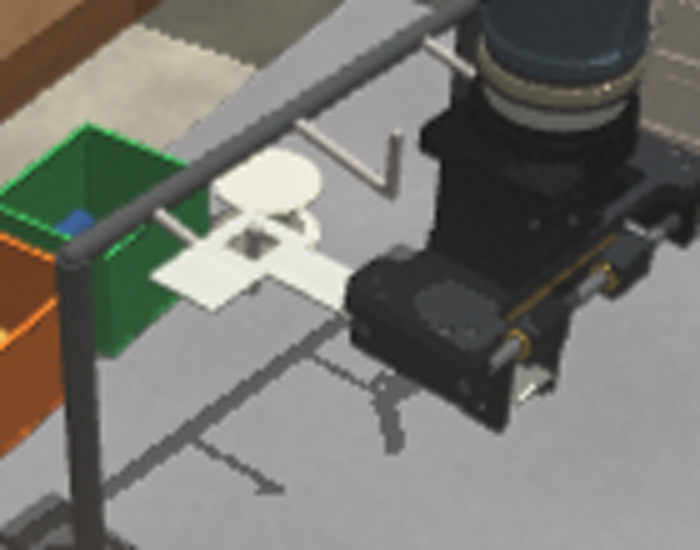

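View pics/top21.png

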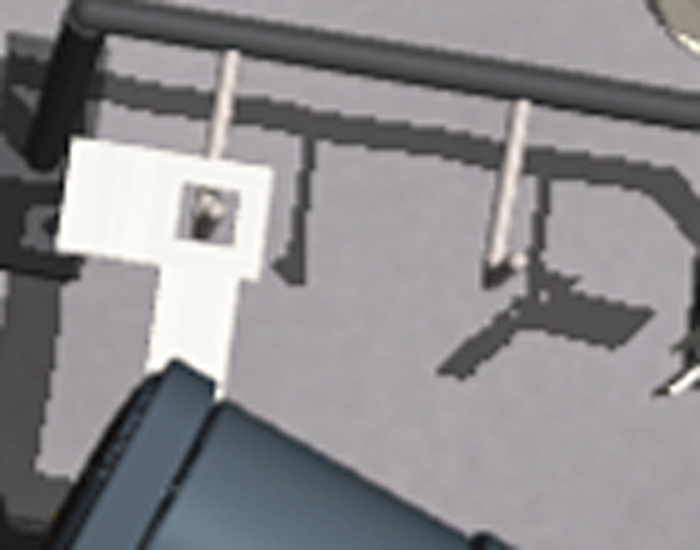

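The tip is centred in the eye in the top view (208,210) and visible through it in the side view (255,240). I'll lower on.

```bash
python3 -m crank '[{"offset":[0.007,0,0],"spin":0},{"offset":[0.007,0,0],"spin":0},{"offset":[0.007,0,0],"spin":0},{"offset":[0.002,0,0],"spin":0},{"offset":[0,0,0],"spin":0},{"offset":[0,0,0],"spin":0}]'
python3 - <<'E'
from h import *
goto(.4602,-.122,.4965,-8)
for n in("side","top"):
    c=bot.capture(n)
    x0,y0=(245,90) if n=="side" else (300,130)
    cv2.imwrite(f"pics/{n}22.png",cv2.resize(c["pixels"][y0:y0+110,x0:x0+140],None,fx=5,fy=5,interpolation=2))
E
```

```text
time_s: 37.2
position: [0.46, -0.1217, 0.4175]
tcp_rot: [[0.0, 0.99, -0.139], [0.0, -0.139, -0.99], [-1.0, -0.0, -0.0]]
force: [-0.6, 0.0, -0.6]
opening: 0.326
t 37.2 pos [ 0.46   -0.1217  0.4175] psi -7.98 F [-0.6  0.  -0.6] open 28.4 -> offset [-0.079   0.0002  0.0002] spin 0.0004
```

View pics/side22.png

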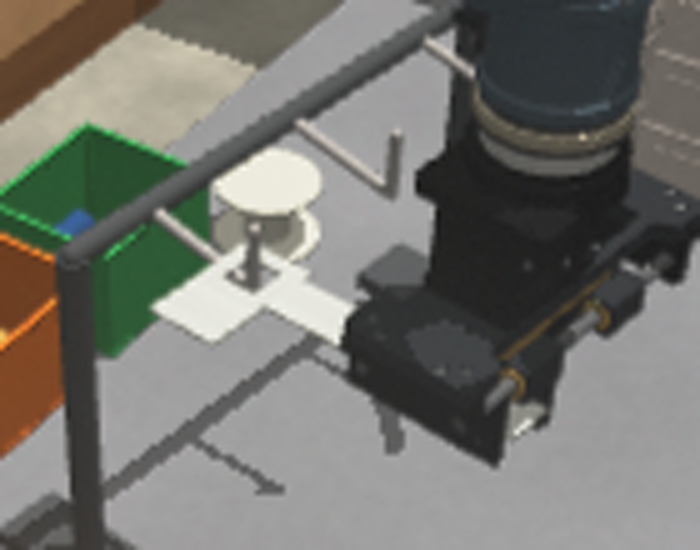

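View pics/top22.png

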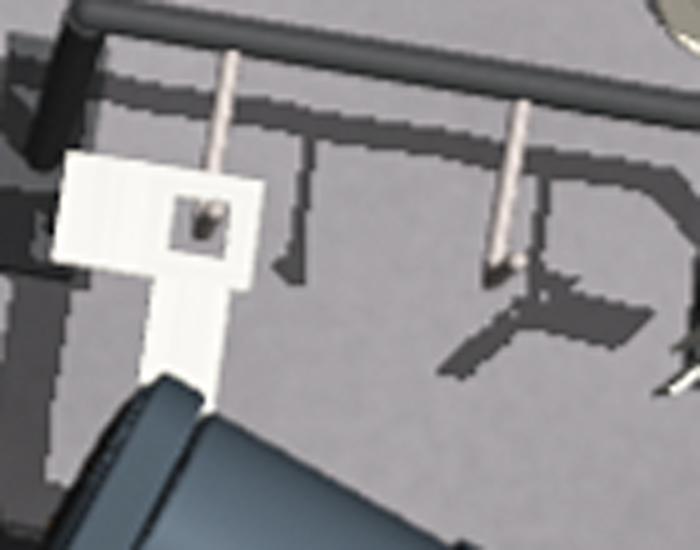

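```bash
python3 -m crank '[{"offset":[0.007,0,0],"spin":0},{"offset":[0.007,0,0],"spin":0},{"offset":[0.007,0.0002,0],"spin":0},{"offset":[0.0065,0.0003,0],"spin":0},{"offset":[0.008,0.001,0],"spin":0},{"offset":[0.008,0.001,0],"spin":0},{"offset":[0.008,0.0016,0],"spin":0},{"offset":[0.008,0.0018,0],"spin":0},{"offset":[0,0,0],"spin":0},{"offset":[0,0,0],"spin":0}]'
python3 - <<'E'
from h import *
goto(.4602,-.122,.4965,-8)
for n in("side","top"):
    c=bot.capture(n)
    x0,y0=(245,90) if n=="side" else (300,130)
    cv2.imwrite(f"pics/{n}23.png",cv2.resize(c["pixels"][y0:y0+110,x0:x0+140],None,fx=5,fy=5,interpolation=2))
E
```

```text
time_s: 38.3
position: [0.4656, -0.1224, 0.3576]
tcp_rot: [[-0.002, 0.99, -0.139], [0.001, -0.139, -0.99], [-1.0, -0.002, -0.0]]
force: [-1.0, 0.2, 0.5]
opening: 0.331
t 38.3 pos [ 0.4656 -0.1224  0.3576] psi -7.97 F [-1.   0.2  0.5] open 28.8 -> offset [-0.1388 -0.0056  0.0003] spin 0.0006
```

View pics/side23.png

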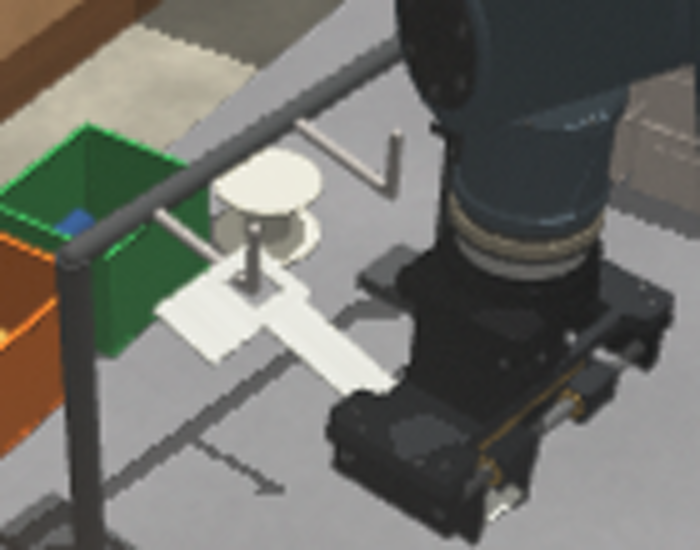

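View pics/top23.png

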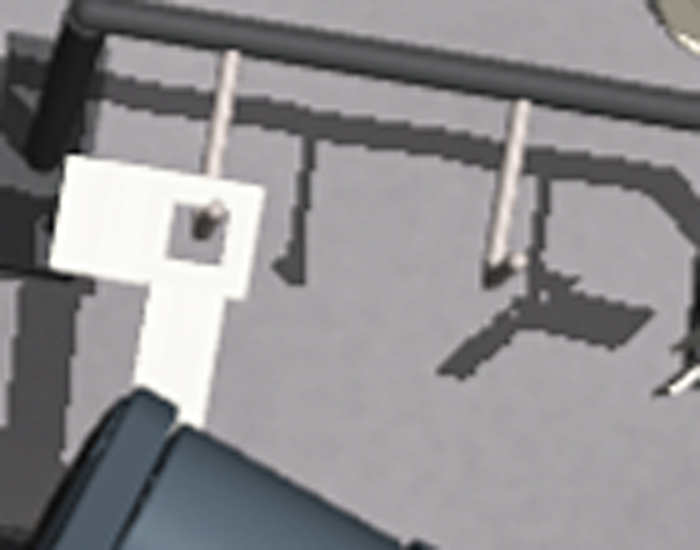

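```bash
python3 -m crank '[{"offset":[0.0077,0.003,0],"spin":0},{"offset":[0.0077,0.003,0],"spin":0},{"offset":[0.0077,0.003,0],"spin":0},{"offset":[0.0077,0.003,0],"spin":0},{"offset":[0.0072,0.004,0],"spin":0},{"offset":[0.0072,0.004,0],"spin":0},{"offset":[0.0068,0.0045,0],"spin":0},{"offset":[0.0068,0.0045,0],"spin":0},{"offset":[0.0064,0.005,0],"spin":0},{"offset":[0.0064,0.005,0],"spin":0},{"offset":[0,0,0],"spin":0},{"offset":[0,0,0],"spin":0}]'
python3 - <<'E'
from h import *
goto(.4602,-.122,.4965,-8)
for n in("side","top"):
    c=bot.capture(n)
    x0,y0=(245,90) if n=="side" else (300,130)
    cv2.imwrite(f"pics/{n}24.png",cv2.resize(c["pixels"][y0:y0+110,x0:x0+140],None,fx=5,fy=5,interpolation=2))
E
```

```text
time_s: 39.6
position: [0.5045, -0.1279, 0.2863]
tcp_rot: [[-0.0, 0.99, -0.139], [0.0, -0.139, -0.99], [-1.0, -0.0, -0.0]]
force: [-0.9, 0.9, 0.7]
opening: 0.337
t 39.6 pos [ 0.5045 -0.1279  0.2863] psi -7.97 F [-0.9  0.9  0.7] open 29.3 -> offset [-0.2102 -0.0448  0.0003] spin 0.0005
```

View pics/side24.png

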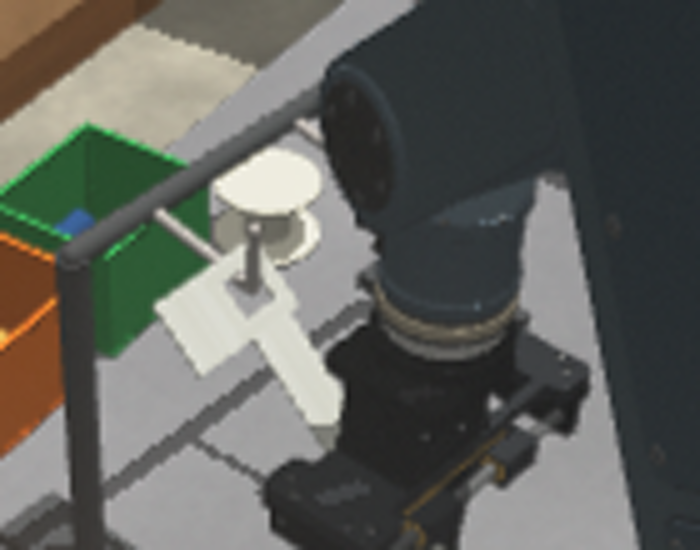

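View pics/top24.png

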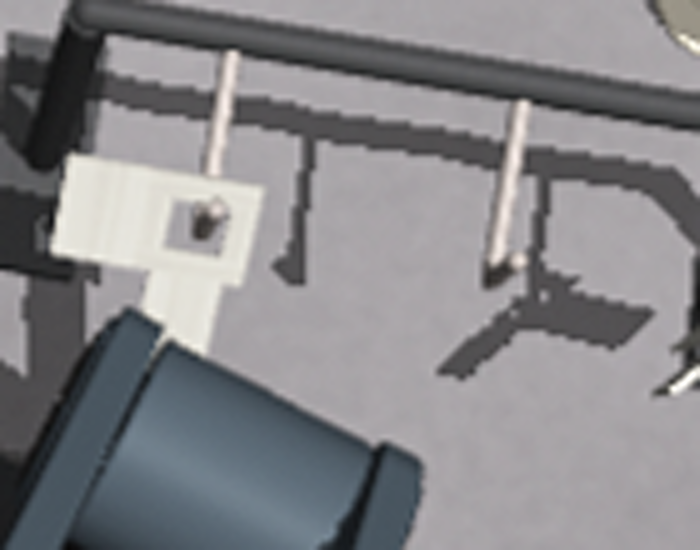

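```bash
python3 -m crank '[{"offset":[0.006,0.005,0],"spin":0},{"offset":[0.006,0.0055,0],"spin":0},{"offset":[0.003,0.003,0],"spin":0},{"offset":[0,0,0],"spin":0},{"offset":[0,0,0],"spin":0}]'
python3 -m crank '[{"offset":[0,0,0],"spin":0},{"offset":[0,0,0],"spin":0},{"offset":[0,-0.01,0],"spin":0},{"offset":[0,-0.03,0],"spin":0},{"offset":[0,-0.04,0],"spin":0},{"offset":[0,-0.02,0],"spin":0},{"offset":[0,0,0],"spin":0},{"offset":[0,0,0],"spin":0}]' 0.07
python3 - <<'E'
from h import *
goto(.4602,-.122,.4965,-8)
for n in("side","top"):
    c=bot.capture(n)
    cv2.imwrite(f"pics/{n}25.png",c["pixels"])
E
```

```text
time_s: 40.2
position: [0.5181, -0.1299, 0.2714]
tcp_rot: [[0.001, 0.99, -0.139], [-0.0, -0.139, -0.99], [-1.0, 0.001, 0.0]]
force: [-0.2, 0.5, 1.3]
opening: 0.333
time_s: 41.0
position: [0.419, -0.1162, 0.2717]
tcp_rot: [[0.001, 0.99, -0.139], [-0.001, -0.139, -0.99], [-1.0, 0.001, 0.001]]
force: [0.3, -0.9, 0.7]
opening: 0.797
t 41.0 pos [ 0.419  -0.1162  0.2717] psi -8.01 F [ 0.3 -0.9  0.7] open 69.4 -> offset [-2.247e-01  4.190e-02  1.000e-04] spin -0.0002
```

View pics/side25.png

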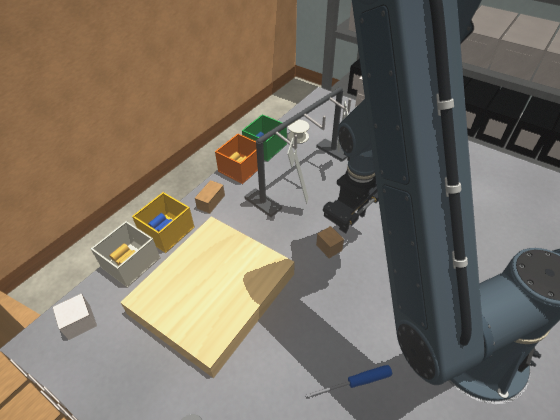

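View pics/top25.png

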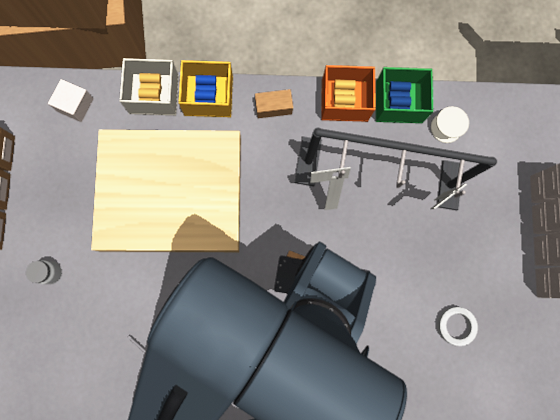

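Both flags hang. In the top view, flag_long at (332,180) is still swinging on hook0 and flag_mid is at (450,195). I'll raise and wait well clear of them.

```bash
python3 -m crank '[{"offset":[-0.04,0,0],"spin":0},{"offset":[-0.05,0,0],"spin":0},{"offset":[-0.05,0,0],"spin":0},{"offset":[-0.03,0,0],"spin":0},{"offset":[0,0,-0.03],"spin":0},{"offset":[0,0,-0.04],"spin":0},{"offset":[0,0,-0.04],"spin":0},{"offset":[0,0,-0.04],"spin":0},{"offset":[0,0,-0.04],"spin":0},{"offset":[0,0,-0.03],"spin":0},{"offset":[0,0,0],"spin":0},{"offset":[0,0,0],"spin":0}]'
for i in 1 2 3; do python3 -m crank '[{"offset":[0,0,0],"spin":0},{"offset":[0,0,0],"spin":0},{"offset":[0,0,0],"spin":0},{"offset":[0,0,0],"spin":0},{"offset":[0,0,0],"spin":0},{"offset":[0,0,0],"spin":0},{"offset":[0,0,0],"spin":0},{"offset":[0,0,0],"spin":0},{"offset":[0,0,0],"spin":0},{"offset":[0,0,0],"spin":0},{"offset":[0,0,0],"spin":0},{"offset":[0,0,0],"spin":0}]' >/dev/null; done
python3 - <<'E'
from h import *
a=[]
for i in range(2):
  for n in("side","top"):
    c=bot.capture(n); a.append(c)
    cv2.imwrite(f"pics/{n}26_{i}.png",cv2.resize(c["pixels"][70:220,230:370] if n=="side" else c["pixels"][110:230,280:520],None,fx=3.3,fy=3.3,interpolation=2))
  if i==0:
    for _ in range(12): bot.capture("top")
for k,sl in((0,np.s_[70:220,230:370]),(1,np.s_[110:230,280:520])):
    print(np.abs(a[k]["pixels"][sl].astype(int)-a[k+2]["pixels"][sl]).max(), (np.abs(a[k]["pixels"][sl].astype(int)-a[k+2]["pixels"][sl]).max(2)>25).sum())
for n in("flag_mid","flag_long"):
    for c in a[2:]:
        for r in bot.regions_of(n,c)[:1]: print(n,round(r["p"],2),r["extent"])
print(bot.read_state()["time_s"])
E
```

```text
time_s: 42.3
position: [0.4499, 0.1027, 0.4416]
tcp_rot: [[0.001, 0.991, -0.136], [-0.0, -0.136, -0.991], [-1.0, 0.001, 0.0]]
force: [-0.8, -0.0, -0.8]
opening: 0.805
17 0
45 1
flag_mid 0.59 [446.2, 196.8, 35.9, 21.1]
flag_long 0.86 [329.2, 176.4, 35.8, 19.6]
46.9
```

View pics/side26_1.png

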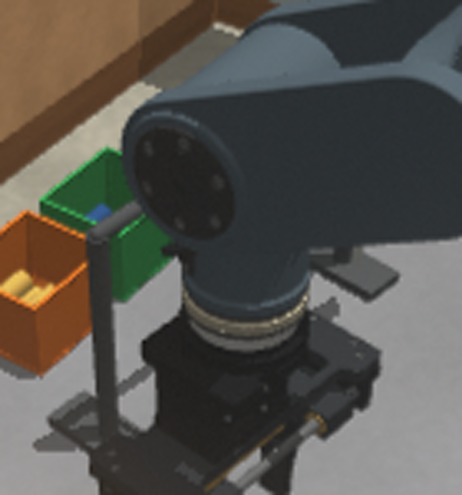

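View pics/top26_1.png

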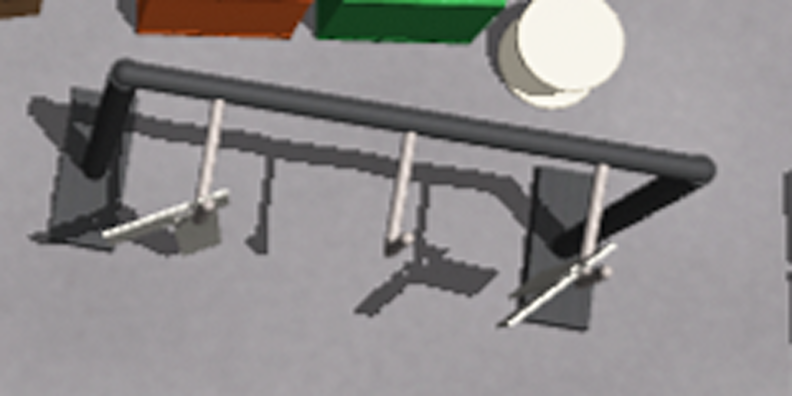

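Both flags are still in the top view. I'll move the arm out of the side camera's sight for a last check.

```bash
python3 -m crank '[{"offset":[0,0.0,-0.04],"spin":0},{"offset":[0,0,-0.04],"spin":0},{"offset":[0,0,-0.04],"spin":0},{"offset":[0,0,-0.04],"spin":0},{"offset":[0,0,-0.04],"spin":0},{"offset":[0,0,-0.03],"spin":0},{"offset":[0,0,-0.03],"spin":0},{"offset":[0,0,-0.02],"spin":0},{"offset":[0,0,0],"spin":0},{"offset":[0,0,0],"spin":0},{"offset":[0,0,0],"spin":0},{"offset":[0,0,0],"spin":0}]'
python3 - <<'E'
from h import *
c=bot.capture("side")
cv2.imwrite("pics/side27.png",cv2.resize(c["pixels"][70:250,230:390],None,fx=3.3,fy=3.3,interpolation=2))
E
```

```text
time_s: 48.1
position: [0.4882, 0.3782, 0.4415]
tcp_rot: [[-0.0, 0.99, -0.14], [-0.0, -0.14, -0.99], [-1.0, -0.0, 0.0]]
force: [-0.2, 0.5, 0.4]
opening: 0.805
```

View pics/side27.png

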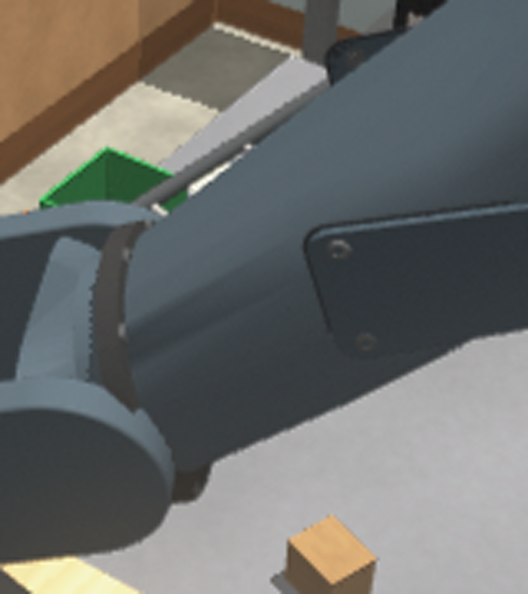

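Run:
```python
from h import *
c=bot.capture("top")
for n in("flag_mid","flag_long"):
    r=bot.regions_of(n,c)[0]; P=cloud(c,r["region"]); P=P[(P[:,2]>.03)&(P[:,2]<.275)]
    print(n,r["p"]); 
    for lo,hi in((.03,.1),(.1,.15),(.15,.2),(.2,.22),(.22,.24),(.24,.275)):
        Q=P[(P[:,2]>=lo)&(P[:,2]<hi)]; print(lo,hi,len(Q),np.round(Q.mean(0),3) if len(Q) else "", np.round(np.ptp(Q[:,:2],axis=0),3) if len(Q) else "")
cv2.imwrite("pics/top28.png",cv2.resize(c["pixels"][140:230,290:490],None,fx=4,fy=4,interpolation=2))
```

```text
flag_mid 0.55
0.03 0.1 11 [ 0.629 -0.4    0.081] [0.018 0.02 ]
0.1 0.15 26 [ 0.622 -0.393  0.124] [0.023 0.027]
0.15 0.2 27 [ 0.615 -0.384  0.177] [0.034 0.042]
0.2 0.22 23 [ 0.602 -0.369  0.212] [0.04  0.049]
0.22 0.24 23 [ 0.589 -0.353  0.229] [0.049 0.059]
0.24 0.275 44 [ 0.594 -0.361  0.246] [0.045 0.055]
flag_long 0.74
0.03 0.1 34 [ 0.651 -0.167  0.075] [0.011 0.029]
0.1 0.15 40 [ 0.647 -0.158  0.125] [0.011 0.032]
0.15 0.2 33 [ 0.642 -0.144  0.173] [0.026 0.071]
0.2 0.22 46 [ 0.632 -0.12   0.211] [0.02 0.05]
0.22 0.24 35 [ 0.628 -0.11   0.232] [0.026 0.069]
0.24 0.275 39 [ 0.631 -0.117  0.246] [0.024 0.068]
```

View pics/top28.png

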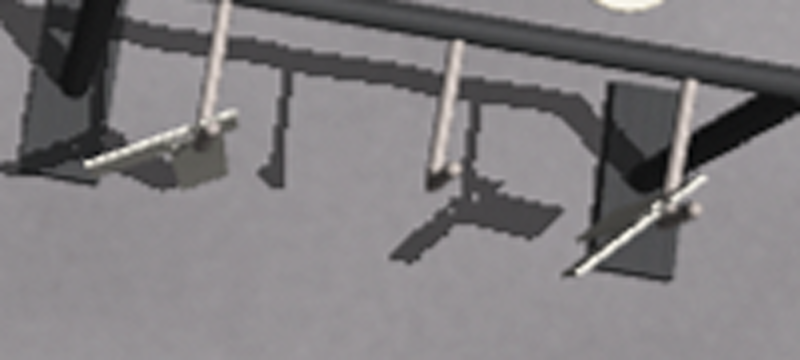

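```bash
python3 -c "
from rig import bot
print(bot.read_state()['force'],bot.read_state()['time_s']); print(bot.hand_in())"
```

```text
[-0.13290345 -0.50083087 -0.08042949] 48.3
the job is handed in; nothing more can be done
None
```

I hung both flags that were on the board and handed the job in at 48.3 s: flag_mid on hook2 and flag_long on hook0. flag_short was not there; its only detection was a false one on the rack.

For each flag I gripped the strip's edges on the board and dragged the plain end about 45 mm past the front edge. I then took hold of that end, lowered the eye over the hook's tip, and eased the flag down to about 45° before releasing it.

**Last checks:**
- **Hanging:** in the top view the hook bar passes through both eyes. The depth readings put the long axes about 11–13° off vertical, inside the 0.6 rad limit.
- **Still:** almost nothing changed between two top pictures about 0.7 s apart.
- **Clear:** the arm was well away, with no contact force, and the carton is upright.
- **Not checked:** the arm blocked the side camera, so the final hang was confirmed only from the top camera.
- **Disagreement:** earlier in the run the two cameras differed by 2–4 mm, which was within the eye's clearance.

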